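Run a thread tap down the boss of a glassblower's pipe rest

ROBOT

A 6-joint arm with a two-finger parallel gripper is mounted at the origin on the work surface. World frame = base frame: x ahead of the robot, y to its left, z up, the work surface at z = 0. Lengths are in m, angles in degrees, forces in N, time in s.
With the tool pointing down it reaches from about 0.25 to 0.725 m from the base axis. Payload 9.7 kg.
Tool frame: the origin (TCP) lies between the finger pads; the fingertips stand 11 mm ahead of it and the grasp point (between the pads) lies 8 mm behind it; z points along the fingers, x is the direction in which the jaws open and shut, and the axes are right-handed (so a half turn about z gives the same grasp; the last joint's range is limited). The gripper opens to 85 mm and grips with 20 to 120 N. Pads are 22 mm wide; open, the fingers measure 114 mm over their backs; the gripper's body (76 mm by 85 mm) begins 54 mm behind the grasp point. The pads swing forward as they close: fully open they stand 13 mm farther back than shut.
Start: joints at [-72.938, 4.979, 10.078, 95.1, 0, 90], TCP at [0.161, -0.526, 0.242] pointing down, gripper open.
Joint ranges: [-179.16, 179.16], [-48.56, 103.87], [-65.8, 70.77], [-126.05, 130.52], [-82.76, 87.17], [-180, 180]. Speed limits (degrees/s): [127.2, 127.2, 147.25, 180, 180, 180].

INTERFACE

Orientations are given as [roll, pitch, yaw] about the fixed x, y, z axes, in that order (R = Rz(yaw) Ry(pitch) Rx(roll)).
In Python, from workcell import get_obs, camera, job_done, spotter gives the robot as it stands.
- The arm moves only by the tool play_rows, never from a script. Its argument "rows" is a list of rows, each a list of 3 entries, a list of its own where there are three numbers: the closure, from 0 (fully open) to 1 (shut), then the shift along the tool's x, y, z in cm, then the turn, a rotation vector about the tool's x, y, z in degrees. In form: [[claw, [x, y, z], [wx, wy, wz]], ...]. A call has 1 to 12 rows; each row shifts and turns the pose as measured when the row begins, along the tool's axes as they then stand; what a row does not reach is not made up. A row lasts 1/10 s, in which the tool goes at most 50 mm and 8.59 degrees, less where a joint would pass 70% of its speed; a pose out of reach is approached as far as the arm can. A call is refused whole if a number of a shift passes 5 or a number of a turn 8.59, either way. A call with a gripper value outside its range is refused whole. The fingers move at their own pace and stop on an object; "newtons" is the grip in N (left out, the last holds). Time passes only in rows, so rows that do not move let the fingers close. It gives the time, the measured TCP pose, the force and the opening at its end, in the units of the state.
- get_obs(): the state, without advancing time (a new reading comes with each control period).
- camera(name): name is "scene" or "top" or "wrist"; returns a dict with "img" (420x560x3 uint8, red, green, blue), "intrinsics" (3x3 intrinsics, pixels), "xyz" and "orientation" of the camera in the world. Camera axes: x right, y down, z forward; pixel columns grow to the right and rows downward; lengths in m; the calibration is good to about 2 mm. A picture is of the moment at which its call begins. There is no depth.
- job_done(): hands the job in, once; it reports no verdict.
Trained networks look in a picture, given as the dict that the camera call returned (one of the last four; its "shot" number tells which), for a name from the list of things; names that differ only in an ending like _2 or _b are one class to them, and where a whole thing is asked for, a point or a joint stands for the part that bears it (a point fixed in the world has none). Each returns a list of dicts, best first, with "confidence" (0 to 1); they miss things now and then, are a little off and sometimes report something else, mostly with a low value. They report only what shows in the picture. A call takes as long as a camera call.
- spotter.spot_in(picture, thing): "point" ([x, y, z] in m, in world coordinates, good to about 4 mm: the middle of the surface that is visible of it).
- spotter.trace(picture, thing): "pixels" (420x560 bool, what is visible of it).
The state is a dict: "time": time; "q": joint angles; "qd": joint speeds; "joint_efforts": joint torques, N m; "ee_pos": TCP position; "tcp_rot": TCP orientation; "wrist_force": force on the tool from outside, world axes, zero at the start; "torque": the same for the moment, N m; "opening": finger opening in m.
Only numpy, scipy, OpenCV 4.12 (cv2) and the standard library are available. Lean on these libraries where they do the work, as an engineer would, in place of code of your own. Each camera call takes 0.05 s, during which the arm holds its last target.

TASK

Set the loose T-wrench on the square of the tap that stands started in the boss of the pipe rest, and run the tap down clockwise in bites: about half a turn forward, or less if you feel it bind, then a quarter turn back to break the chip, then forward again, until its collar sits down on the face of the boss. The tap is brittle: never force it when it binds or bottoms, and do not press hard or sideways on it. Then let go of the wrench, leaving it seated upright on the tap, and leave the other things on the bench alone.

Things in the scene. Friction and masses are not known exactly. Their poses are not given: they have to be found in the camera images.
- rest: the pipe rest, dark steel, fixed to the bench: a flat plate 210 x 100 x 12 mm, with a round boss 58 mm across and 48 mm high standing on it, and at its other end, 125 mm from the boss's axis along -x, a post with a V fork reaching 111 mm above the bench. Origin: on the boss's axis at bench height, z up.
- boss_top (a point): centre of the boss's upper face, 60 mm above the bench; on the tap's axis, which is vertical. The collar's underside starts 3.2 to 3.4 mm above this face and touches it when the tap is at depth.
- tap: the steel tap, standing upright in the boss. Above the boss one sees its collar (31 mm across, 6 mm thick), a round neck 18 mm across and 10 mm high, and a square drive end 14 x 14 mm, 14 mm high, topped by a 3 mm step 11.5 mm square that helps the socket on. Origin: centre of the collar's underside; x and y are square to the faces of the drive, z is up.
- tap_drive (a point): centre of the top of the tap's drive end, 33 mm above the collar's underside, about 96 mm above the bench at the start and 93 mm at depth. The thread is right-hand: the tap sinks 4 mm a turn, clockwise seen from above. Turning freely it drags with about 0.07 N m; a twist of 0.5 N m breaks it, so stop and back off at about 0.25 N m.
- turn (a joint): angle of the tap, rad, growing clockwise seen from above (forward). Starts at 0 to 0.4; at 5.4 the collar is on the boss and it stops dead. Chips pack twice on the way and stop it springily (4 N m per rad), at places that differ each time: first between 2.1 and 2.9, then 1.6 further on. Backing the tap off by 1.1 or more (a quarter turn) breaks the chip and it goes on past.
- wrench: the loose T-wrench, steel, about 0.35 kg, 78 mm high, standing on its socket: a square socket body 34 x 34 x 28 mm, above it a flat-sided hub 44 mm (x) by 20 mm (y), from 28 to 78 mm above the foot, and a round cross bar 10 mm thick with ball ends, along x, 50 mm above the foot, reaching 72 mm either side. Origin: centre of the foot; z up.
- socket_mouth (a point): centre of the wrench's foot, where a square hole 15.5 mm wide and 17 mm deep opens downward, sides parallel to the wrench's x and y. It fits the tap's square in four ways, a quarter turn apart, with about 0.11 rad of play to either side of true. Fully on, the foot is about 16 mm above the collar's underside.
- wrench_hub (a point): centre of the wrench's hub, 53 mm above its foot; grip the hub's flat sides (20 mm apart, facing the wrench's y) here or a little higher.
- tin: a bystander: closed round tin of grease, plain metal, 64 mm across and 50 mm high. Origin: centre of its underside.
- jacks: a bystander: a glassblower's spring jacks, dark steel, 240 mm long, 12 mm thick, lying flat. Origin: on the bench in its middle.
- paddle: a bystander: a wooden paddle 250 mm long, 70 mm wide, 14 mm thick, lying flat. Origin: on the bench where blade and handle meet.

How it is judged (in metres and radians):
On the way, in this order (a step that is already met when the one before it is completed fails the run):
1. first bite: the tap is turned forward, up to half a turn (value of joint turn above 2.05 rad).
2. it is turned back about a quarter turn (value of joint turn below 1.95 rad).
3. second bite, past where the first chip packed (value of joint turn above 3.65 rad).
4. it is turned back about a quarter turn again (value of joint turn below 3.55 rad).
5. the tap is run down to its collar (value of joint turn above 5.15 rad).
At the end, for the whole second after the job is handed in: The tap is at depth (joint at 5.15 or more, the collar within about 0.2 mm of the boss's face), the wrench is seated upright on it (foot 10 to 21 mm above the collar's underside, within 4 mm of the axis, tilted less than 0.15 rad), at rest and released (value of joint turn above 5.15 rad and horizontal distance between wrench and tap below 0.004 m and z of wrench in the frame of tap between 0.01 and 0.021 m and angle between wrench's own z axis and vertical below 0.15 rad and linear speed of wrench below 0.02 m/s and contact force between the fingers and wrench below 0.2 N); the robot touches nothing.
It fails at once if the tap is broken by forcing (wrench and tap load each other with over 100 N, about 0.5 N m of twist) (contact force between wrench and tap above 100 N).
It fails at once if a bystander is disturbed (moved more than 20 mm) (distance of any of tin, jacks, paddle from where it was at the start of the episode above 0.02 m).
It also fails if it takes over 72 s, if anything falls off the work surface, if the arm or the gripper's body presses on something with over 40 N, if the wrist force passes 120 N, or if a joint passes its speed limit or range.

## Working session

There is one attempt and no reset: what is moved stays moved. The work goes in short steps, Python scripts to look and compute and a tool call to move; the robot and the scene stay as the last step left them, time stands still between calls to the robot, and variables do not carry over. Pictures are saved under pics/ and viewed, and the job is handed in when it is done.

Besides the shell and the picture viewer there is one more tool, called after ">>>" as name(argument=value, ...) on one line, values as JSON. play_rows: Moves the arm, as the interface text tells. Its arguments: {"type":"object","properties":{"rows":{"type":"array","items":{"type":"array"}},"newtons":{"type":"number"}},"required":["rows"]}

```bash
ls; mkdir -p pics; cat > h.py <<'E'
import numpy as np, cv2
from workcell import get_obs, camera, job_done, spotter
def save(p,n): cv2.imwrite('pics/'+n+'.png', cv2.cvtColor(p['img'],cv2.COLOR_RGB2BGR))
E
python3 - <<'E'
from h import *
o=get_obs(); print(o)
for c in ['scene','top','wrist']:
    p=camera(c); save(p,c+'0'); print(c,p['xyz'],p['orientation'],p['intrinsics'])
    for t in ['wrench','wrench_hub','socket_mouth','tap','tap_drive','rest','boss_top','tin','jacks','paddle']:
        try: r=spotter.spot_in(p,t); print(t,[(np.round(x['point'],4).tolist(),round(x['confidence'],2)) for x in r][:2])
        except Exception as e: print(t,e)
E
```

```text
pics
{'time': 0.0, 'q': array([-7.29352842e+01,  5.00977518e+00,  1.00348395e+01,  9.50995516e+01,
       -9.95049999e-05,  8.99992674e+01]), 'qd': array([ 0.12194262,  0.04364118, -0.00651817, -0.0865979 , -0.00548561,
       -0.07313869]), 'joint_efforts': array([-1.37485171e-03, -5.20385563e+01,  4.64808011e+01,  1.61876151e-02,
       -9.97451662e-05,  1.99488460e-05]), 'ee_pos': array([ 0.16133506, -0.52558087,  0.24159923]), 'tcp_rot': array([ 1.79999901e+02,  7.44872967e-02, -7.29345517e+01]), 'wrist_force': array([-0.28102392,  0.49818512,  0.39517668]), 'torque': array([-0.0256747 , -0.01658657,  0.03501516]), 'opening': 0.08572296356714496}
scene [1.22990493 0.00673964 0.68807951] [-135.38712426   -0.97589076   86.55501379] [[395.93704063   0.         279.51907805]
 [  0.         395.93704063 205.56263849]
 [  0.           0.           1.        ]]
wrench [([0.53, 0.255, 0.0527], 0.89), ([0.5619, -0.0346, 0.0103], 0.46)]
wrench_hub [([0.5279, 0.2585, 0.0513], 0.85)]
socket_mouth [([0.5287, 0.2581, 0.0504], 0.59)]
tap [([0.6762, 0.4362, 0.0129], 0.61), ([0.5733, -0.0321, 0.0
[... 624 characters left out ...]

socket_mouth [([0.5144, 0.25, 0.057], 0.72)]
tap [([0.5624, -0.0321, 0.0696], 0.39)]
tap_drive [([0.5595, -0.0297, 0.0703], 0.48)]
rest [([0.5204, -0.0384, 0.0159], 0.72)]
boss_top [([0.5179, -0.0349, 0.0085], 0.78)]
tin [([0.5123, -0.2308, 0.0483], 0.84), ([0.517, -0.0362, 0.0113], 0.25)]
jacks [([0.7727, -0.002, 0.0103], 0.84)]
paddle [([0.6596, 0.4347, 0.013], 0.75)]
wrist [ 0.22796304 -0.50505289  0.37294821] [ 1.64292541e+02 -4.51356067e-02 -7.29498701e+01] [[313.68221903   0.         282.84129548]
 [  0.         313.68221903 213.03757884]
 [  0.           0.           1.        ]]
wrench []
wrench_hub []
socket_mouth []
tap []
tap_drive []
rest []
boss_top []
tin []
jacks []
paddle []
```

View pics/scene0.png

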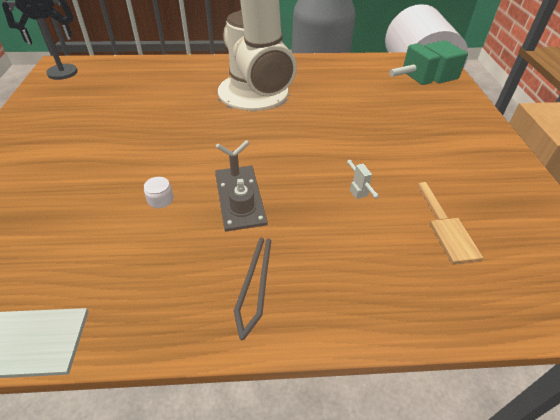

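View pics/top0.png

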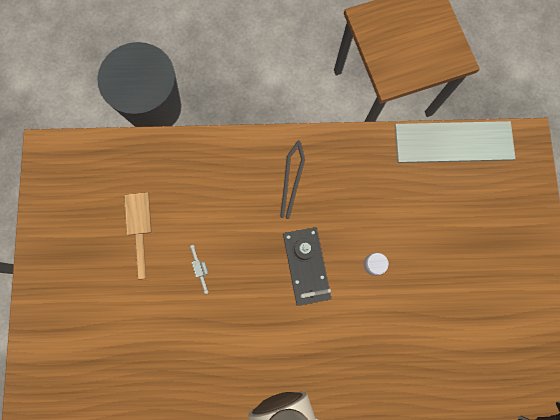

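View pics/wrist0.png

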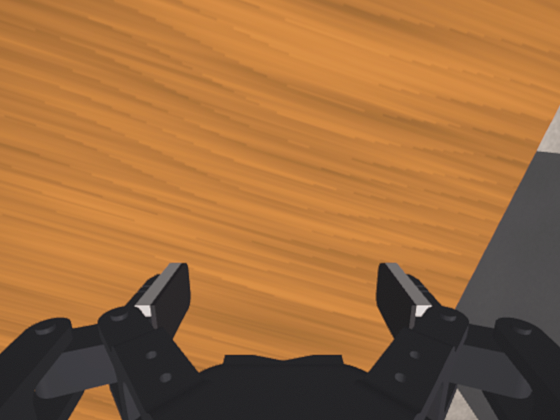

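>>> play_rows(rows=[[0,[-2.7,-4,0],[0,0,0]],[0,[-2.7,-4,0],[0,0,0]],[0,[-2.7,-4,0],[0,0,0]],[0,[-2.7,-4,0],[0,0,0]],[0,[-2.7,-4,0],[0,0,0]],[0,[-2.7,-4,0],[0,0,0]],[0,[-2.7,-4,0],[0,0,0]],[0,[-2.7,-4,0],[0,0,0]],[0,[-2.7,-4,0],[0,0,0]],[0,[-2.7,-4,0],[0,0,0]],[0,[-2.7,-4,0],[0,0,0]],[0,[-2.7,-4,0],[0,0,0]]])

```text
time: 2.85
ee_pos: [0.5348, -0.0639, 0.2424]
tcp_rot: [-179.8, -0.2, -73.5]
wrist_force: [0.0, -1.2, -0.7]
opening: 0.0857
```

```bash
python3 - <<'E'
from h import *
p=camera('wrist'); save(p,'wrist1'); o=get_obs(); print(o['q'],o['ee_pos'],p['xyz'],p['orientation'])
import pickle; pickle.dump(p,open('w1.pkl','wb'))
r=spotter.spot_in(p,'tap_drive'); print(r)
r=spotter.spot_in(p,'tap'); print(r)
E
```

```text
[-6.29080569e+00  3.48114683e+00  8.36099575e+00  9.45982341e+01
  5.09498979e-02  1.57050029e+02] [ 0.53817969 -0.05908305  0.24113165] [ 0.60105113 -0.04352714  0.37330638] [164.50514638  -0.23053246 -73.54384048]
[{'point': [0.566, -0.0331, 0.0694], 'confidence': 0.88}]
[{'point': [0.5645, -0.0287, 0.0679], 'confidence': 0.63}, {'point': [0.5176, 0.2428, 0.0131], 'confidence': 0.4}]
```

View pics/wrist1.png

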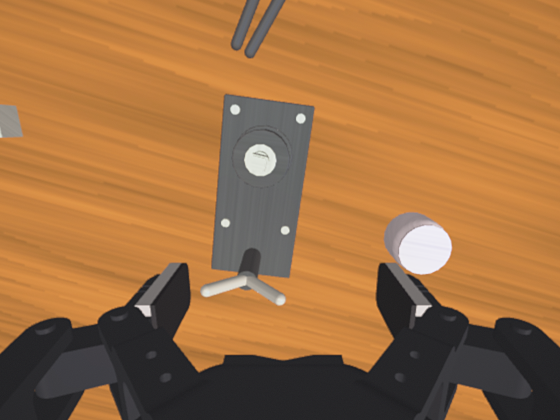

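```bash
python3 - <<'E'
import cv2
i=cv2.imread('pics/wrist1.png')[120:200,215:315]
cv2.imwrite('pics/c1.png',cv2.resize(i,None,fx=7,fy=7,interpolation=cv2.INTER_CUBIC))
E
```

```text
(no output)
```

View pics/c1.png

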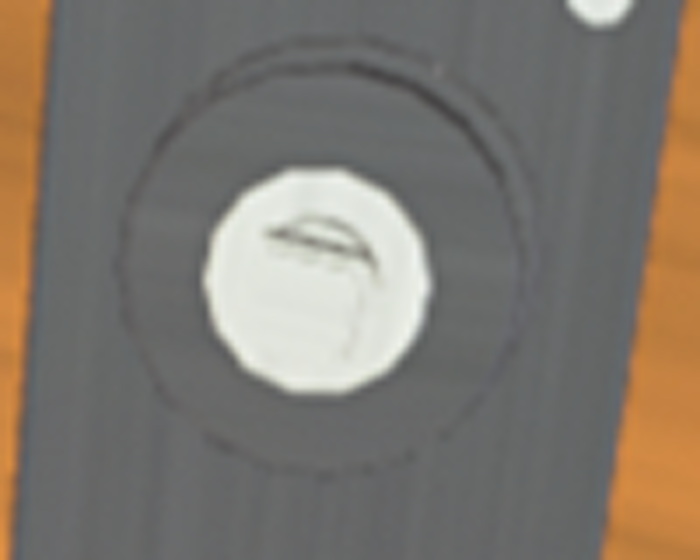

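>>> play_rows(rows=[[0,[-0.5,-0.4,2.8],[0,0,0]],[0,[-0.5,-0.4,2.8],[0,0,0]],[0,[-0.5,-0.4,2.8],[0,0,0]],[0,[0,0,0.5],[0,0,0]],[0,[0,0,0],[0,0,0]]])

```text
time: 3.5
ee_pos: [0.5414, -0.0484, 0.1517]
tcp_rot: [-179.8, -0.2, -73.4]
wrist_force: [-0.3, -0.2, 0.7]
opening: 0.0855
```

```bash
python3 - <<'E'
from h import *
p=camera('wrist'); save(p,'wrist2'); o=get_obs(); print(o['q'],o['ee_pos'],p['xyz'],p['orientation'])
import pickle; pickle.dump(p,open('w2.pkl','wb'))
r=spotter.spot_in(p,'tap_drive'); print(r)
i=cv2.imread('pics/wrist2.png')
cv2.imwrite('pics/c2.png',cv2.resize(i[100:250,200:350],None,fx=4,fy=4,interpolation=cv2.INTER_CUBIC))
# contrast stretched
c=cv2.resize(i[100:250,200:350],None,fx=4,fy=4,interpolation=cv2.INTER_CUBIC).astype(float)
c=np.clip((c-180)*3.4,0,255).astype('uint8'); cv2.imwrite('pics/c2b.png',c)
E
```

```text
[-5.03766736e+00  2.92519371e+00 -2.06225330e+00  8.46963560e+01
 -1.50686624e-01  1.58395507e+02] [ 0.5415576  -0.04846233  0.15212008] [ 0.60753353 -0.027807    0.28264111] [164.51119988  -0.29301853 -73.4371739 ]
[{'point': [0.5681, -0.0314, 0.0665], 'confidence': 0.97}]
```

View pics/wrist2.png

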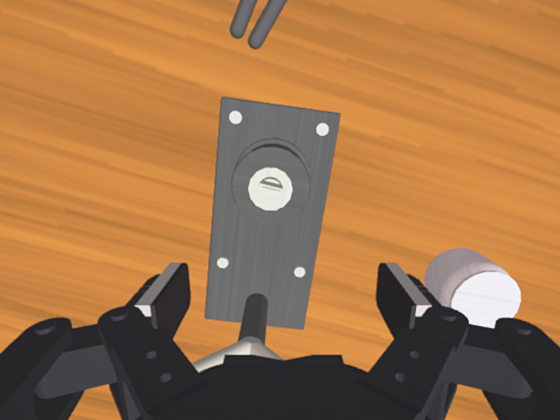

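View pics/c2b.png

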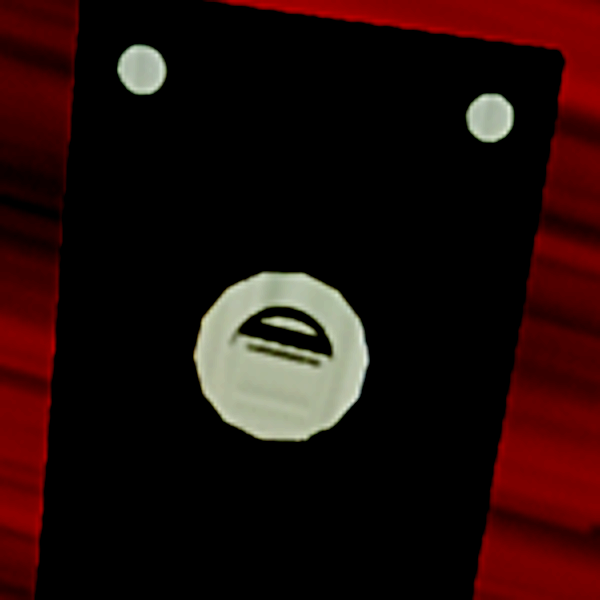

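```bash
cat >> h.py <<'E'
from scipy.spatial.transform import Rotation as R
def ray(p,uv):
    K=p['intrinsics']; M=R.from_euler('xyz',p['orientation'],degrees=True).as_matrix()
    d=M@np.linalg.inv(K)@np.array([uv[0],uv[1],1.]); return d
def onz(p,uv,z):
    d=ray(p,uv); c=np.array(p['xyz']); return c+d*(z-c[2])/d[2]
def proj(p,X):
    M=R.from_euler('xyz',p['orientation'],degrees=True).as_matrix()
    c=(np.atleast_2d(X)-np.array(p['xyz']))@M; c=c/c[:,2:]; return (c@p['intrinsics'].T)[:,:2]
E
python3 - <<'E'
from h import *
import pickle
p=pickle.load(open('w2.pkl','rb'))
g=p['img'].astype(int)
for (a,b,z) in [((248,345),(320,363),.096),((238,335),(332,357),.093)]:
    A=onz(p,(200+a[0]/4-.4,100+a[1]/4-.4),z);B=onz(p,(200+b[0]/4-.4,100+b[1]/4-.4),z)
    d=B-A;print(A,B,np.degrees(np.arctan2(d[1],d[0])),np.linalg.norm(d))
m=(g.min(2)>150).astype('uint8')
n,l,s,c=cv2.connectedComponentsWithStats(m)
for k in range(1,n):
    if s[k,4]>30: print(c[k],s[k,4])
k=l[187,270]; 
cn,_=cv2.findContours((l==k).astype('uint8'),cv2.RETR_EXTERNAL,cv2.CHAIN_APPROX_NONE)
e=cv2.fitEllipse(cn[0]);print(e, onz(p,e[0],.0693))
E
```

```text
[ 0.57089678 -0.0263415   0.096     ] [ 0.57133184 -0.03752266  0.096     ] -87.77176386487692 0.011189612305844423
[ 0.57136576 -0.02443923  0.093     ] [ 0.57217252 -0.03918081  0.093     ] -86.86748329692782 0.014763643780514304
[235.03571429 116.97142857] 140
[322.0647482 128.9352518] 139
[269.91631799 189.0223152 ] 1434
[222.17171717 262.47474747] 99
[482.62586159 293.71712159] 3627
[299.24210526 271.58947368] 95
[144.51327434 309.15929204] 113
[420.84745763 309.46610169] 118
[243.46491228 350.04385965] 228
[210.5483871  363.02688172] 186
((269.9834899902344, 188.63101196289062), (42.76969909667969, 43.62198257446289), 103.6064224243164) [ 0.56542482 -0.03220305  0.0693    ]
```

>>> play_rows(rows=[[0,[0,0,-2.5],[0,0,-8.5]],[0,[0,0,-2.5],[0,0,-8.5]],[0,[0,0,-2.5],[0,0,-8.5]],[0,[0,0,0],[0,0,-8.5]],[0,[0,0,0],[0,0,-8.5]],[0,[0,0,0],[0,0,-8.5]],[0,[0,0,0],[0,0,-8.5]],[0,[0,0,0],[0,0,-8.5]],[0,[0,0,0],[0,0,-8.5]],[0,[0,0,0],[0,0,-8.5]],[0,[0,0,0],[0,0,-8.5]],[0,[0,0,0],[0,0,-8.5]]])

```text
time: 4.8
ee_pos: [0.5439, -0.0547, 0.2541]
tcp_rot: [178.7, -1.5, 29.8]
wrist_force: [-0.4, -1.0, -0.4]
opening: 0.0853
```

```bash
cat >> h.py <<'E'
def plan(xyz,rot,n,claw=0,pos=None,r0=None,lag=0):
    o=get_obs(); P=np.array(pos if pos is not None else o['ee_pos']); Q=R.from_euler('xyz',r0 if r0 is not None else o['tcp_rot'],degrees=True)
    T=R.from_euler('xyz',rot,degrees=True)
    y0=Q.as_euler('xyz',degrees=True)
    rv=(Q.inv()*T).as_rotvec(); d=np.array(xyz)-P
    rows=[]
    for i in range(n):
        q=Q*R.from_rotvec(rv*i/n); rows.append([claw,np.round(q.inv().apply(d/n)*100,2).tolist(),np.round(np.degrees(rv)/n,2).tolist()])
    print(str(rows).replace("'",""))
E
python3 - <<'E'
from h import *
plan([0.52,0.25,0.24],[180,0,108],10)
E
```

```text
[[0, [1.3, -2.77, 0.11], [0.22, -0.04, -7.82]], [0, [1.67, -2.56, 0.12], [0.22, -0.04, -7.82]], [0, [2.0, -2.31, 0.13], [0.22, -0.04, -7.82]], [0, [2.3, -2.02, 0.14], [0.22, -0.04, -7.82]], [0, [2.55, -1.68, 0.14], [0.22, -0.04, -7.82]], [0, [2.76, -1.32, 0.15], [0.22, -0.04, -7.82]], [0, [2.91, -0.93, 0.15], [0.22, -0.04, -7.82]], [0, [3.01, -0.53, 0.15], [0.22, -0.04, -7.82]], [0, [3.05, -0.11, 0.15], [0.22, -0.04, -7.82]], [0, [3.04, 0.3, 0.15], [0.22, -0.04, -7.82]]]
```

>>> play_rows(rows=[[0,[1.3,-2.77,0.11],[0.22,-0.04,-7.8]],[0,[1.67,-2.56,0.12],[0.22,-0.04,-7.8]],[0,[2.0,-2.3,0.13],[0.22,-0.04,-7.8]],[0,[2.3,-2.0,0.14],[0.22,-0.04,-7.8]],[0,[2.55,-1.7,0.14],[0.22,-0.04,-7.8]],[0,[2.76,-1.3,0.15],[0.22,-0.04,-7.8]],[0,[2.9,-0.9,0.15],[0.22,-0.04,-7.8]],[0,[3.0,-0.5,0.15],[0.22,-0.04,-7.8]],[0,[3.0,-0.1,0.15],[0.22,-0.04,-7.8]],[0,[3.0,0.3,0.15],[0.22,-0.04,-7.8]],[0,[0,0,0],[0,0,0]],[0,[0,0,0],[0,0,0]]])

```text
time: 6.0
ee_pos: [0.5174, 0.2541, 0.2618]
tcp_rot: [178.5, 0.3, 110.8]
wrist_force: [0.1, -0.3, 0.3]
opening: 0.0854
```

```bash
python3 - <<'E'
from h import *
p=camera('wrist'); save(p,'wrist3'); o=get_obs(); print(o['q'],o['ee_pos'],p['xyz'],p['orientation'])
import pickle; pickle.dump(p,open('w3.pkl','wb'))
r=spotter.spot_in(p,'wrench_hub'); print(r)
E
```

```text
[26.33485084  7.60040554 15.10799408 95.98182124 -0.42955422  5.50678225] [0.51743452 0.25383173 0.26184091] [0.45076269 0.2296172  0.39056555] [162.75585824   0.3404408  110.8321237 ]
[{'point': [0.5119, 0.2607, 0.056], 'confidence': 0.92}, {'point': [0.7474, 0.0055, 0.0126], 'confidence': 0.47}]
```

View pics/wrist3.png

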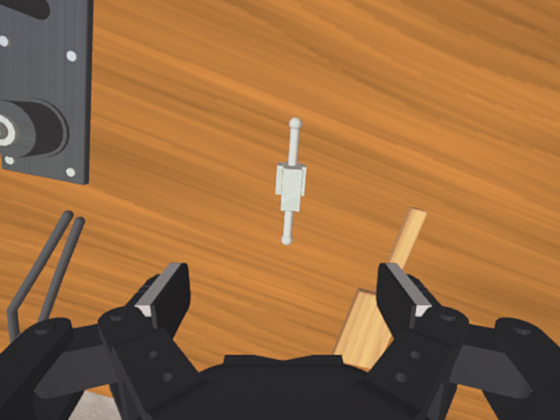

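```bash
python3 - <<'E'
from h import *
import pickle
p=pickle.load(open('w3.pkl','rb'))
g=p['img'][100:260,240:340]
cv2.imwrite('pics/c3.png',cv2.resize(g[:,:,::-1],None,fx=5,fy=5,interpolation=cv2.INTER_CUBIC)[:600*2][: , :])
A=onz(p,(294.5,123),.05);B=onz(p,(286.5,240),.05);d=A-B
print(A,B,(A+B)/2,np.degrees(np.arctan2(d[1],d[0])),np.linalg.norm(d))
E
```

```text
[0.45398173 0.24169522 0.05      ] [0.57957257 0.28103694 0.05      ] [0.51677715 0.26136608 0.05      ] -162.60667395370538 0.13160862128555167
```

View pics/c3.png

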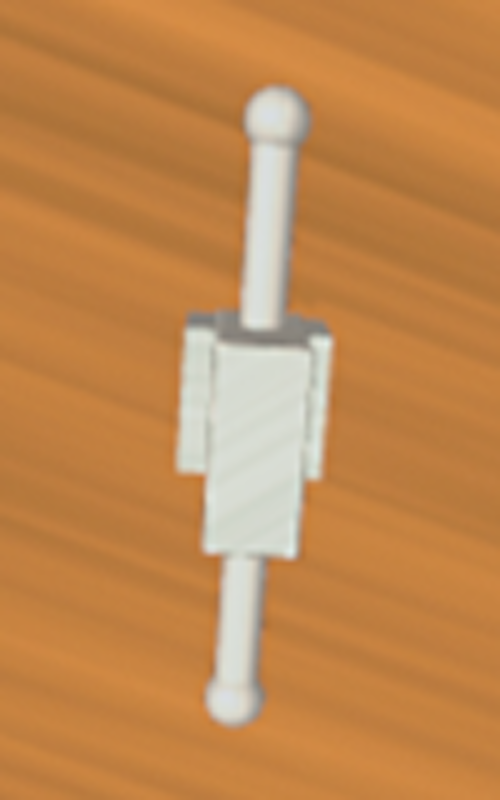

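```bash
python3 - <<'E'
from h import *
import pickle
p=pickle.load(open('w3.pkl','rb'))
f=lambda a,z: onz(p,(240+a[0]/5-.4,100+a[1]/5-.4),z)
A=f((278,118),.05);B=f((234,697),.05);d=B-A
print((A+B)/2,np.degrees(np.arctan2(d[1],d[0])),np.linalg.norm(d))
C=np.array([f(a,.078) for a in [(216,346),(310,348),(297,555),(203,552)]])
print(C,C.mean(0)); 
for i in range(4):
  e=C[(i+1)%4]-C[i]; print(np.linalg.norm(e),np.degrees(np.arctan2(e[1],e[0])))
plan([0.5165,0.2608,0.15],[180,0,107.3],4)
plan([0.5165,0.2608,0.052],[180,0,107.3],4,pos=[0.5165,0.2608,0.15],r0=[180,0,107.3])
E
```

```text
[0.51617573 0.26146449 0.05      ] 16.9799284202056 0.1302104153314668
[[0.49884192 0.24588034 0.078     ]
 [0.49251642 0.26358119 0.078     ]
 [0.5336109  0.277144   0.078     ]
 [0.53999098 0.25864203 0.078     ]] [0.51624006 0.26131189 0.078     ]
0.018797134471398733 109.66464560133687
0.04327477710718374 18.26494006927419
0.019571110470205374 -70.97414967785451
0.043082545797594775 -162.76959619076067
[[0, [0.2, -0.03, 2.79], [0.39, 0.06, 0.87]], [0, [0.19, -0.02, 2.79], [0.39, 0.06, 0.87]], [0, [0.19, -0.0, 2.79], [0.39, 0.06, 0.87]], [0, [0.19, 0.02, 2.79], [0.39, 0.06, 0.87]]]
[[0, [0.0, -0.0, 2.45], [0.0, 0.0, 0.0]], [0, [0.0, -0.0, 2.45], [0.0, 0.0, 0.0]], [0, [0.0, -0.0, 2.45], [0.0, 0.0, 0.0]], [0, [0.0, -0.0, 2.45], [0.0, 0.0, 0.0]]]
```

>>> play_rows(rows=[[0,[0.2,-0.03,3.5],[0.39,0.06,0.9]],[0,[0.2,-0.02,3.5],[0.39,0.06,0.9]],[0,[0.2,0,3.5],[0.39,0.06,0.9]],[0,[0.2,0,3.5],[0.39,0.06,0.9]],[0,[0,0,0],[0,0,0]],[0,[0,0,0],[0,0,0]]])

```text
time: 6.7
ee_pos: [0.5201, 0.2553, 0.1232]
tcp_rot: [179.6, -0.0, 106.2]
wrist_force: [-0.1, 0.5, 1.0]
opening: 0.0854
```

```bash
python3 - <<'E'
from h import *
o=get_obs();print(o['ee_pos'],o['tcp_rot'])
plan([0.5162,0.2614,0.050],[180,0,107.3],4)
E
```

```text
[0.52008224 0.25531349 0.12319985] [ 1.79569082e+02 -4.46193627e-02  1.06174240e+02]
[[0, [0.17, -0.06, 1.83], [0.11, -0.01, -0.28]], [0, [0.17, -0.06, 1.83], [0.11, -0.01, -0.28]], [0, [0.17, -0.06, 1.83], [0.11, -0.01, -0.28]], [0, [0.17, -0.05, 1.83], [0.11, -0.01, -0.28]]]
```

>>> play_rows(rows=[[0,[0.35,-0.1,1.0],[0.2,0,-0.5]],[0,[0.3,-0.1,2.0],[0.2,0,-0.5]],[0,[0,0,2.0],[0,0,0]],[0,[0,0,1.8],[0,0,0]],[0,[0,0,0],[0,0,0]]])

```text
time: 7.2
ee_pos: [0.521, 0.2624, 0.0623]
tcp_rot: [179.2, -0.2, 107.2]
wrist_force: [0.1, -0.5, 0.1]
opening: 0.0855
```

```bash
python3 - <<'E'
from h import *
o=get_obs();print(o['ee_pos'],o['tcp_rot'])
plan([0.5162,0.2614,0.050],[180,0,107.3],1)
E
```

```text
[0.52104819 0.26244976 0.06228551] [ 1.79206300e+02 -1.63453736e-01  1.07197807e+02]
[[0, [0.04, -0.51, 1.22], [0.79, -0.16, -0.1]]]
```

>>> play_rows(rows=[[0,[0.02,-0.4,0.9],[0.8,-0.16,0]],[0,[0.02,-0.2,0.4],[0.4,0,0]],[0,[0,0,0],[0,0,0]]])

```text
time: 7.5
ee_pos: [0.5165, 0.2618, 0.0524]
tcp_rot: [-179.8, -0.0, 107.2]
wrist_force: [-1.0, -0.4, -0.1]
opening: 0.0853
```

```bash
python3 - <<'E'
from h import *
o=get_obs();print(o['ee_pos'],o['tcp_rot'])
plan([0.5162,0.2614,0.050],[180,0,107.3],1)
E
```

```text
[0.51649292 0.26184505 0.05235196] [-1.79770837e+02 -3.85153345e-02  1.07213287e+02]
[[0, [-0.03, -0.04, 0.24], [-0.23, -0.04, -0.09]]]
```

Good; close gently.

>>> play_rows(rows=[[0.5,[-0.03,-0.03,0.1],[-0.2,0,0]],[0.7,[0,0,0],[0,0,0]],[1,[0,0,0],[0,0,0]],[1,[0,0,0],[0,0,0]],[1,[0,0,0],[0,0,0]],[1,[0,0,0],[0,0,0]],[1,[0,0,0],[0,0,0]]], newtons=40)

```text
time: 8.2
ee_pos: [0.5172, 0.2619, 0.0533]
tcp_rot: [179.8, -0.1, 107.2]
wrist_force: [0.5, 0.9, -0.5]
opening: 0.0198
```

```bash
python3 - <<'E'
from h import *
o=get_obs();print(o)
E
```

```text
{'time': 8.2, 'q': array([ 2.68343219e+01,  9.42447350e+00, -5.96293723e+00,  7.44519197e+01,
        3.51222603e-02,  9.61653103e+00]), 'qd': array([ 0.00335338,  0.06542981,  0.15503896, -0.04285686, -0.00432431,
        0.02604381]), 'joint_efforts': array([-5.91448112e-02, -5.65373111e+01,  4.60611105e+01,  9.73196409e-03,
        1.24657637e-02,  9.89410328e-04]), 'ee_pos': array([0.5172398 , 0.26185388, 0.05327666]), 'tcp_rot': array([ 1.79847455e+02, -6.14689341e-02,  1.07217922e+02]), 'wrist_force': array([ 0.50455794,  0.94850217, -0.4737133 ]), 'torque': array([ 0.02235809,  0.00319259, -0.02308426]), 'opening': 0.01981144931024578}
```

>>> play_rows(rows=[[1,[0,0,-1.5],[0,0,0]],[1,[0,0,-4],[0,0,0]],[1,[0,0,-4.5],[0,0,0]],[1,[0,0,-4.5],[0,0,0]],[1,[0,0,-4],[0,0,0]],[1,[0,0,-1],[0,0,0]]])

```text
time: 8.8
ee_pos: [0.5138, 0.2599, 0.2545]
tcp_rot: [-179.6, 0.0, 107.2]
wrist_force: [0.2, 0.7, -3.0]
opening: 0.0195
```

```bash
python3 - <<'E'
from h import *
o=get_obs();print(o['ee_pos'],o['tcp_rot'],o['wrist_force'],o['opening'])
plan([0.615,-0.035,0.23],[180,0,182.5],11,1)
E
```

```text
[0.51375733 0.25992952 0.25452051] [-1.79621667e+02  2.67174697e-02  1.07214547e+02] [ 0.21830652  0.65616518 -2.99145758] 0.019463541021821747
[[1, [-2.83, 0.09, 0.22], [-0.03, -0.02, -6.84]], [1, [-2.82, -0.25, 0.22], [-0.03, -0.02, -6.84]], [1, [-2.77, -0.59, 0.23], [-0.03, -0.02, -6.84]], [1, [-2.68, -0.91, 0.23], [-0.03, -0.02, -6.84]], [1, [-2.56, -1.23, 0.23], [-0.03, -0.02, -6.84]], [1, [-2.39, -1.52, 0.23], [-0.03, -0.02, -6.84]], [1, [-2.19, -1.8, 0.23], [-0.03, -0.02, -6.84]], [1, [-1.96, -2.04, 0.23], [-0.03, -0.02, -6.84]], [1, [-1.71, -2.26, 0.23], [-0.03, -0.02, -6.84]], [1, [-1.42, -2.45, 0.22], [-0.03, -0.02, -6.84]], [1, [-1.12, -2.6, 0.22], [-0.03, -0.02, -6.84]]]
```

>>> play_rows(rows=[[1,[-2.83,0.09,0.22],[0,0,-6.84]],[1,[-2.82,-0.25,0.22],[0,0,-6.84]],[1,[-2.77,-0.6,0.23],[0,0,-6.84]],[1,[-2.68,-0.9,0.23],[0,0,-6.84]],[1,[-2.56,-1.2,0.23],[0,0,-6.84]],[1,[-2.39,-1.5,0.23],[0,0,-6.84]],[1,[-2.2,-1.8,0.23],[0,0,-6.84]],[1,[-2,-2,0.23],[0,0,-6.84]],[1,[-1.7,-2.3,0.23],[0,0,-6.84]],[1,[-1.4,-2.5,0.22],[0,0,-6.84]],[1,[-1.1,-2.6,0.22],[0,0,-6.84]],[1,[0,0,0],[0,0,0]]])

```text
time: 10.0
ee_pos: [0.622, -0.0435, 0.2219]
tcp_rot: [180.0, -1.0, -174.2]
wrist_force: [-1.1, 0.4, -4.6]
opening: 0.0196
```

```bash
python3 - <<'E'
from h import *
o=get_obs();print(o['q'],o['ee_pos'],o['tcp_rot'],o['wrist_force'],o['opening'])
plan([0.615,-0.035,0.2],[180,0,182.5],3,1)
E
```

```text
[ -3.92655737  16.12096352  20.59955556  95.5058694   -0.16438642
 -99.71889658] [ 0.62202757 -0.04348323  0.22185013] [ 179.98858899   -1.04028293 -174.20608348] [-1.08655449  0.37921016 -4.57833682] 0.01959114185062567
[[1, [0.19, 0.3, 0.73], [-0.01, -0.35, 1.1]], [1, [0.2, 0.3, 0.73], [-0.01, -0.35, 1.1]], [1, [0.21, 0.3, 0.73], [-0.01, -0.35, 1.1]]]
```

>>> play_rows(rows=[[1,[0.3,0.4,0.8],[0,-0.5,1.5]],[1,[0.2,0.3,0.8],[0,-0.4,1.1]],[1,[0.1,0.1,0.4],[0,-0.1,0.6]],[1,[0,0,0],[0,0,0]]])

```text
time: 10.4
ee_pos: [0.6135, -0.0361, 0.1978]
tcp_rot: [180.0, -0.4, -177.8]
wrist_force: [0.0, -0.1, -3.9]
opening: 0.0196
```

```bash
python3 - <<'E'
from h import *
import pickle
p=camera('wrist'); save(p,'wrist4'); pickle.dump(p,open('w4.pkl','wb'))
o=get_obs();print(o['q'],o['ee_pos'],o['tcp_rot'],o['wrist_force'],o['opening'],p['xyz'],p['orientation'])
print(proj(p,[[.5654,-.032,.096]]))
E
```

```text
[-3.37873577e+00  1.37036643e+01  1.50580189e+01  9.17094373e+01
  1.39103876e-02 -9.55789573e+01] [ 0.61366666 -0.03616333  0.1982016 ] [ 179.95163486   -0.35204835 -177.79967295] [-0.23758607  0.8274238  -2.81108375] 0.01952147295493518 [ 0.61798841 -0.10413813  0.32844507] [ 164.29201191   -0.36355746 -177.83785329]
[[344.97372417 223.68901436]]
```

View pics/wrist4.png

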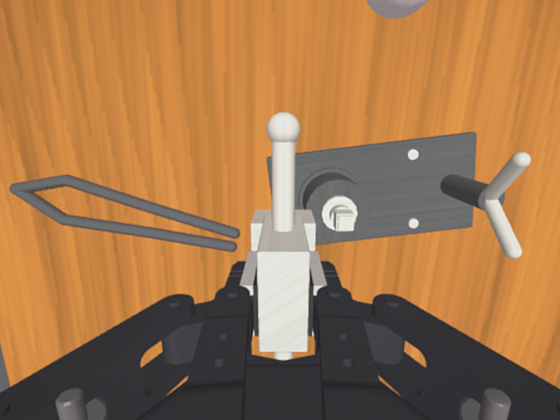

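```bash
cat > ov.py <<'E'
from h import *
import pickle,sys
def sq(w,z,x,y,yaw):
    a=np.radians(yaw);c=np.array([[1,1],[-1,1],[-1,-1],[1,-1],[1,1]])*w/2
    r=c@np.array([[np.cos(a),np.sin(a)],[-np.sin(a),np.cos(a)]]); return np.c_[r+[x,y],np.full(5,z)]
def circ(d,z,x,y):
    t=np.linspace(0,2*np.pi,60);return np.c_[x+d/2*np.cos(t),y+d/2*np.sin(t),np.full(60,z)]
def overlay(p,x,y,yaw,z0,box,s,name,extra=[]):
    u0,u1,v0,v1=box
    im=cv2.resize(p['img'][v0:v1,u0:u1,::-1],None,fx=s,fy=s,interpolation=cv2.INTER_CUBIC)
    b=im.copy()
    for c,col in [(sq(.0115,z0+.033,x,y,yaw),(0,0,255)),(sq(.014,z0+.030,x,y,yaw),(255,0,0)),(circ(.031,z0+.006,x,y),(0,160,0)),(circ(.058,.06,x,y),(255,0,255))]+extra:
        q=(proj(p,c)-[u0,v0]+.5)*s-.5
        cv2.polylines(b,[np.round(q).astype(int)],False,col,1)
    cv2.imwrite('pics/'+name+'.png',np.hstack([im,b]))
E
python3 - <<'E'
from ov import *
p=pickle.load(open('w4.pkl','rb'))
overlay(p,.5654,-.032,2.5,.0633,(295,380,165,250),4.5,'o4')
E
```

```text
(no output)
```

View pics/o4.png

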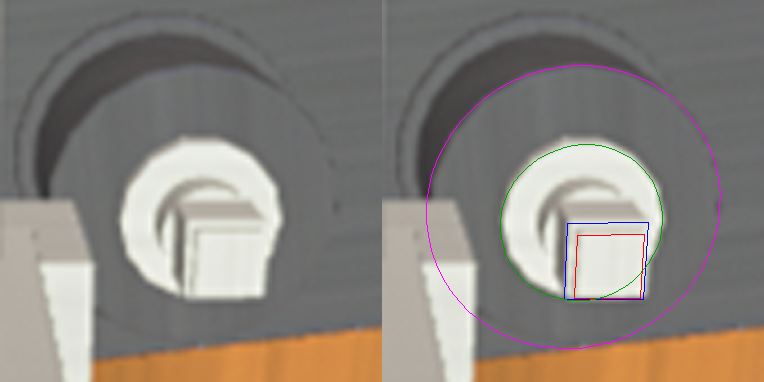

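```bash
python3 - <<'E'
from ov import *
p=pickle.load(open('w4.pkl','rb'))
q=dict(p); g=p['img'].astype(float); q['img']=np.clip((g-130)*2.1,0,255).astype('uint8')
overlay(q,.5654,-.032,2.5,.0633,(318,363,190,235),8.8,'o4b')
E
```

```text
(no output)
```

View pics/o4b.png

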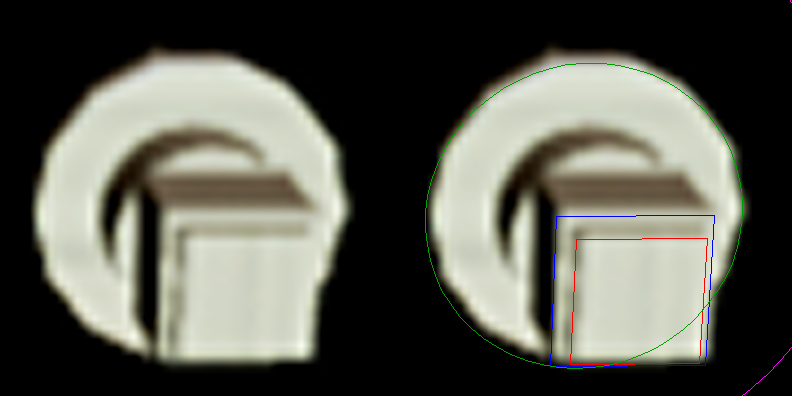

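```bash
python3 - <<'E'
from ov import *
p=pickle.load(open('w4.pkl','rb'))
pos=np.array([0.61366666,-0.03616333,0.1982016]);Q=R.from_euler('xyz',[179.9516,-.352,-177.7997],degrees=True)
def W(pts,off=(0,-.0011)): # wrench pts -> world; wrench x = -tool y, wrench y = -tool x?, z=-toolz
    t=np.array([[off[0]+a[1],off[1]+a[0],.0533-a[2]] for a in pts]); return Q.apply(t)+pos
S=lambda w,z,h=None:W([(a*w/2,b*(h or w)/2,z) for a,b in [(1,1),(-1,1),(-1,-1),(1,-1),(1,1)]])
ball=W([(-.066+.006*np.cos(t)*1,.006*np.sin(t),.05) for t in np.linspace(0,6.28,30)])
ex=[(S(.034,0),(0,0,255)),(S(.034,.028),(0,160,0)),(S(.044,.078,.02),(255,0,0)),(ball,(0,0,255))]
overlay(p,.565,-.0324,2.5,.0633,(230,380,100,260),2.5,'o4c',ex)
overlay(p,.565,-.0324,2.5,.0633,(230,360,250,370),2.9,'o4d',ex)
E
```

```text
(no output)
```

View pics/o4c.png

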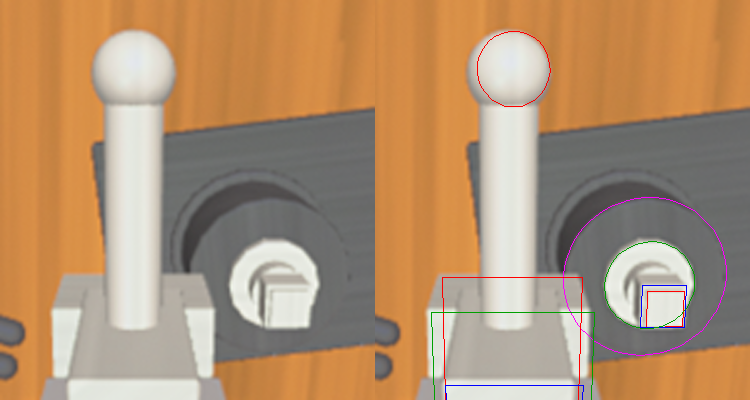

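View pics/o4d.png

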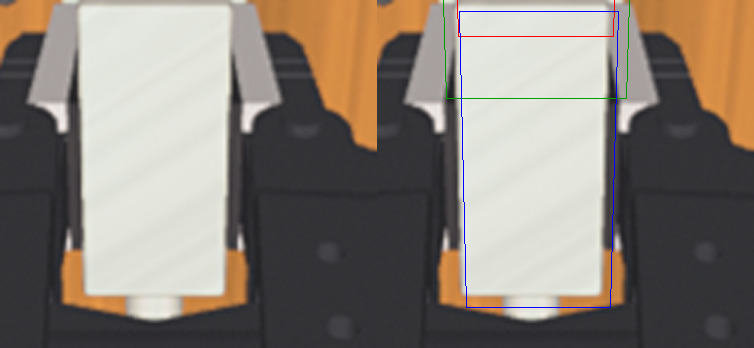

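```bash
python3 - <<'E'
from h import *
plan([.5641,-.0309,.172],[180,0,182.5],4,1)
E
```

```text
[[1, [1.23, 0.18, 0.66], [0.01, -0.09, -0.07]], [1, [1.23, 0.18, 0.66], [0.01, -0.09, -0.07]], [1, [1.23, 0.18, 0.66], [0.01, -0.09, -0.07]], [1, [1.23, 0.18, 0.66], [0.01, -0.09, -0.07]]]
```

>>> play_rows(rows=[[1,[1.3,0.18,0.66],[0,-0.1,-0.07]],[1,[1.3,0.18,0.66],[0,-0.1,-0.07]],[1,[1.3,0.18,0.66],[0,-0.1,-0.07]],[1,[0.8,0.1,0.5],[0,-0.05,-0.07]],[1,[0.1,0,0],[0,0,0]],[1,[0,0,0],[0,0,0]]])

```text
time: 11.05
ee_pos: [0.5648, -0.0306, 0.175]
tcp_rot: [180.0, 0.1, -177.4]
wrist_force: [0.3, -0.4, -3.5]
opening: 0.0194
```

```bash
python3 - <<'E'
from h import *
o=get_obs();print(o['ee_pos'],o['tcp_rot'],o['wrist_force'],o['torque'])
plan([.5641,-.0309,.172],[180,0,182.5],1,1)
E
```

```text
[ 0.56481814 -0.03056666  0.17495253] [ 1.79970037e+02  1.21550253e-01 -1.77380416e+02] [ 0.28366162 -0.44638047 -3.54418052] [ 0.0325316  -0.00423182  0.03282557]
[[1, [0.07, -0.03, 0.3], [0.03, 0.12, 0.12]]]
```

>>> play_rows(rows=[[1,[0.07,-0.03,0.9],[0,0.1,0.1]],[1,[0,0,0.9],[0,0,0]],[1,[0,0,0.4],[0,0,0]],[1,[0,0,0],[0,0,0]]])

```text
time: 11.45
ee_pos: [0.5655, -0.0309, 0.1513]
tcp_rot: [180.0, 0.0, -177.5]
wrist_force: [-0.4, -0.3, -4.0]
opening: 0.0196
```

```bash
python3 - <<'E'
from ov import *
o=get_obs();print(o['ee_pos'],o['tcp_rot'],o['wrist_force'],o['torque'])
plan([.5641,-.0309,.15],[180,0,182.5],1,1)
p=camera('wrist'); save(p,'wrist5');pickle.dump(p,open('w5.pkl','wb'))
p=camera('scene'); save(p,'scene5'); 
cv2.imwrite('pics/s5c.png',cv2.resize(p['img'][130:240,190:290,::-1],None,fx=5,fy=5,interpolation=cv2.INTER_CUBIC))
E
```

```text
[ 0.56554238 -0.03087557  0.15132876] [ 1.79971926e+02  4.92840402e-02 -1.77479818e+02] [-0.37097766 -0.33553642 -4.02740275] [ 0.0011728   0.05993858 -0.01251727]
[[1, [0.14, 0.0, 0.13], [0.03, 0.05, 0.02]]]
```

View pics/wrist5.png

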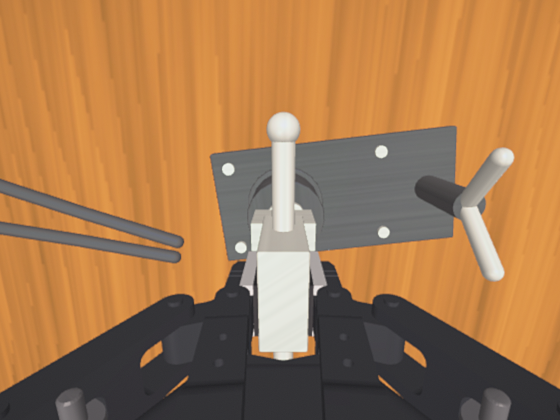

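View pics/s5c.png

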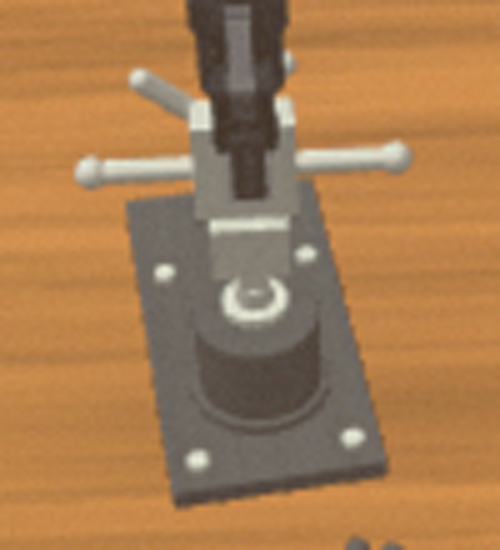

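>>> play_rows(rows=[[1,[0.14,0,0],[0,0,0]],[1,[0.03,0,0],[0,0,0]],[1,[0.02,0,0.1],[0,0,0]]])

```text
time: 11.85
ee_pos: [0.5641, -0.031, 0.1517]
tcp_rot: [180.0, 0.2, -177.5]
wrist_force: [0.1, -0.1, -3.1]
opening: 0.0194
```

>>> play_rows(rows=[[1,[0.03,0,0.15],[0,0,0]],[1,[0.03,0,0.1],[0,0,0]]])

```text
time: 12.05
ee_pos: [0.5636, -0.0311, 0.1494]
tcp_rot: [180.0, 0.2, -177.5]
wrist_force: [0.4, 0.1, -2.9]
opening: 0.0194
```

```bash
python3 - <<'E'
from ov import *
o=get_obs();print(o['ee_pos'],o['tcp_rot'],o['wrist_force'],o['torque'])
plan([.5641,-.0309,.1326],[180,0,182.5],1,1)
E
```

```text
[ 0.56355047 -0.03106987  0.14941412] [ 179.98861468    0.18990068 -177.4830126 ] [ 0.40433118  0.12930656 -2.8818029 ] [-0.01247139 -0.0102453   0.0462652 ]
[[1, [-0.05, 0.01, 1.68], [0.01, 0.19, 0.02]]]
```

>>> play_rows(rows=[[1,[-0.04,0.01,0.15],[0,0.15,0]],[1,[-0.01,0,0.15],[0,0,0]]])

```text
time: 12.25
ee_pos: [0.564, -0.031, 0.1463]
tcp_rot: [180.0, 0.0, -177.5]
wrist_force: [0.5, -0.2, -4.3]
opening: 0.0192
```

>>> play_rows(rows=[[1,[0,0,0.15],[0,0,0]],[1,[0,0,0.15],[0,0,0]]])

```text
time: 12.45
ee_pos: [0.564, -0.0309, 0.1429]
tcp_rot: [180.0, 0.0, -177.5]
wrist_force: [0.3, -0.1, -3.6]
opening: 0.0195
```

```bash
python3 - <<'E'
from ov import *
o=get_obs();print(o['ee_pos'],o['tcp_rot'],o['wrist_force'],o['torque'])
plan([.5641,-.0309,.1326],[180,0,182.5],1,1)
E
```

```text
[ 0.56404328 -0.03093027  0.14290408] [ 1.79987682e+02  2.58457449e-02 -1.77482587e+02] [ 0.28127697 -0.11019718 -3.6256185 ] [ 0.0308111  -0.02603756  0.0841834 ]
[[1, [-0.01, 0.0, 1.03], [0.01, 0.03, 0.02]]]
```

>>> play_rows(rows=[[1,[0,0,0.2],[0,0,0]],[1,[0,0,0.2],[0,0,0]]])

```text
time: 12.65
ee_pos: [0.5641, -0.0309, 0.1385]
tcp_rot: [180.0, 0.0, -177.5]
wrist_force: [0.0, -0.1, -3.3]
opening: 0.0195
```

>>> play_rows(rows=[[1,[0,0,0.2],[0,0,0]],[1,[0,0,0.1],[0,0,0]]])

```text
time: 12.85
ee_pos: [0.564, -0.0309, 0.135]
tcp_rot: [180.0, 0.0, -177.5]
wrist_force: [-0.1, -0.0, -3.2]
opening: 0.0196
```

```bash
python3 - <<'E'
from ov import *
o=get_obs();print(o['ee_pos'],o['tcp_rot'],o['wrist_force'],o['torque'])
p=camera('scene'); save(p,'scene6'); 
cv2.imwrite('pics/s6c.png',cv2.resize(p['img'][130:240,190:290,::-1],None,fx=5,fy=5,interpolation=cv2.INTER_CUBIC))
E
```

```text
[ 0.56396429 -0.03093563  0.13499235] [ 1.79986088e+02  5.85132157e-03 -1.77482239e+02] [-0.13090383 -0.0076166  -3.17767026] [-0.00986462  0.06934365  0.00203392]
```

View pics/s6c.png

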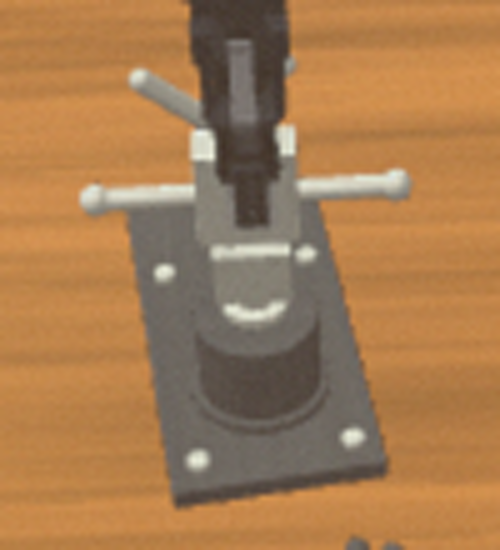

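```bash
cat > turn.py <<'E'
from h import *
import sys,json
# usage: turn.py  -> status. turn.py dθ n : plan n rows of dθ each
S=json.load(open('st.json'))
o=get_obs(); P=np.array(o['ee_pos']); rot=o['tcp_rot']; yaw=rot[2]
c=np.array(S['c']); A=np.array(S['A'])
def Rz(y):
    a=np.radians(y); x=np.array([np.cos(a),np.sin(a)]); yv=np.array([np.sin(a),-np.cos(a)]); return x,yv
tx,ty=Rz(yaw)
cw=(S['yaw0']-yaw)%360   # clockwise degrees since start
if cw>340: cw-=360
if S.get('wrap'): cw+=S['wrap']
f=np.array(o['wrist_force']); t=np.array(o['torque'])
tgt=A-(c[0]*tx+c[1]*ty); e=tgt-P[:2]
zt=S['z0']-cw*4/360/1000
print('cw %.1f q6 %.1f z %.4f zt %.4f  err_tool mm %.2f %.2f  F world %s tool %.2f %.2f  tz %.3f t %s rp %.2f %.2f open %.4f time %.2f'%(cw,o['q'][5],P[2],zt,e@tx*1e3,e@ty*1e3,np.round(f,1),f[:2]@tx,f[:2]@ty,t[2],np.round(t,3),(rot[0])%360-180,rot[1],o['opening'],o['time']))
if len(sys.argv)>1:
    d=float(sys.argv[1]);n=int(sys.argv[2])
    rows=[];p=P.copy()
    # shift in tool frame ~ constant per row
    for i in range(n):
        y0=yaw-d*i;y1=yaw-d*(i+1); x1,v1=Rz(y1)
        T=A-(c[0]*x1+c[1]*v1); T0=p[:2]
        x0,v0=Rz(y0); s=T-T0; z1=S['z0']-(cw+d*(i+1))*4/360/1000
        rows.append([round(s@x0*100,3),round(s@v0*100,3),round(-(z1-p[2])*100,3)]); p=np.array([T[0],T[1],z1])
    print(rows)
E
python3 - <<'E'
from h import *
import json
o=get_obs();P=o['ee_pos'];y=o['tcp_rot'][2];a=np.radians(y);x=np.array([np.cos(a),np.sin(a)]);v=np.array([np.sin(a),-np.cos(a)])
c=np.array([-.0005,-.0014]); A=P[:2]+c[0]*x+c[1]*v
json.dump(dict(c=c.tolist(),A=A.tolist(),yaw0=y,z0=P[2]),open('st.json','w'))
print(A)
E
python3 turn.py 5 4
```

```text
[ 0.56448887 -0.03232331]
cw 0.0 q6 -95.7 z 0.1349 zt 0.1349  err_tool mm -0.00 0.00  F world [-0.8 -0.4 -3.6] tool 0.77 -0.40  tz -0.016 t [ 0.053 -0.01  -0.016] rp -0.01 -0.00 open 0.0197 time 12.90
[[np.float64(-0.012), np.float64(0.004), np.float64(0.006)], [np.float64(-0.012), np.float64(0.004), np.float64(0.006)], [np.float64(-0.012), np.float64(0.004), np.float64(0.006)], [np.float64(-0.012), np.float64(0.004), np.float64(0.006)]]
```

>>> play_rows(rows=[[1,[-0.012,0.004,0.006],[0,0,5]],[1,[-0.012,0.004,0.006],[0,0,5]],[1,[-0.012,0.004,0.006],[0,0,5]],[1,[-0.012,0.004,0.006],[0,0,5]]], newtons=22)

```text
time: 13.3
ee_pos: [0.5644, -0.0308, 0.1346]
tcp_rot: [180.0, -0.0, 161.9]
wrist_force: [0.2, -1.6, -3.6]
opening: 0.0197
```

```bash
sed -i 's/round(\(s@x0\*100\|s@v0\*100\),3)/float(round(\1,3))/g; s/round(-(z1-p\[2\])\*100,3)/float(round(-(z1-p[2])*100,3))/' turn.py; python3 turn.py 6 4
```

```text
cw 20.6 q6 -75.0 z 0.1346 zt 0.1347  err_tool mm -0.08 -0.06  F world [ 0.2 -1.6 -3.6] tool -0.70 -1.45  tz 0.148 t [-0.053  0.028  0.148] rp -0.01 -0.01 open 0.0197 time 13.30
[[-0.023, -0.001, -0.002], [-0.015, 0.004, 0.007], [-0.015, 0.004, 0.007], [-0.015, 0.004, 0.007]]
```

>>> play_rows(rows=[[1,[-0.02,0,0],[0,0,6]],[1,[-0.015,0.004,0.007],[0,0,6]],[1,[-0.015,0.004,0.007],[0,0,6]],[1,[-0.015,0.004,0.007],[0,0,6]]])

```text
time: 13.7
ee_pos: [0.5651, -0.0311, 0.1343]
tcp_rot: [-180.0, 0.0, 136.9]
wrist_force: [1.2, 0.3, -3.9]
opening: 0.0198
```

```bash
python3 turn.py 6 4
```

```text
cw 45.6 q6 -50.1 z 0.1343 zt 0.1344  err_tool mm 0.14 0.11  F world [ 1.2  0.3 -3.9] tool -0.68 1.05  tz 0.065 t [-0.086  0.003  0.065] rp 0.01 0.01 open 0.0198 time 13.70
[[-0.001, 0.016, -0.006], [-0.015, 0.004, 0.007], [-0.015, 0.004, 0.007], [-0.015, 0.004, 0.007]]
```

Lateral forces are small; continue.

>>> play_rows(rows=[[1,[-0.001,0.016,0],[0,0,6]],[1,[-0.015,0.004,0.007],[0,0,6]],[1,[-0.015,0.004,0.007],[0,0,6]],[1,[-0.015,0.004,0.007],[0,0,6]]])

```text
time: 14.1
ee_pos: [0.5656, -0.0317, 0.134]
tcp_rot: [-180.0, 0.1, 111.9]
wrist_force: [-0.5, 0.4, -4.5]
opening: 0.0198
```

```bash
python3 turn.py 5 3
```

```text
cw 70.6 q6 -25.1 z 0.1340 zt 0.1341  err_tool mm 0.39 0.13  F world [-0.5  0.4 -4.5] tool 0.55 -0.35  tz 0.095 t [-0.058  0.083  0.095] rp 0.03 0.07 open 0.0198 time 14.10
[[0.027, 0.017, -0.006], [-0.012, 0.004, 0.006], [-0.012, 0.004, 0.006]]
```

>>> play_rows(rows=[[1,[0.027,0.017,0],[0,-0.05,5]],[1,[-0.012,0.004,0.006],[0,0,5]],[1,[-0.012,0.004,0.006],[0,0,5]]])

```text
time: 14.4
ee_pos: [0.5658, -0.0322, 0.1338]
tcp_rot: [-180.0, 0.2, 96.2]
wrist_force: [-1.1, -0.7, -4.2]
opening: 0.0197
```

```bash
python3 turn.py 2 3
```

```text
cw 86.3 q6 -9.4 z 0.1338 zt 0.1339  err_tool mm 0.48 0.10  F world [-1.1 -0.7 -4.2] tool -0.59 -1.13  tz 0.042 t [-0.084  0.036  0.042] rp 0.01 0.19 open 0.0197 time 14.40
[[0.043, 0.011, -0.008], [-0.005, 0.002, 0.002], [-0.005, 0.002, 0.002]]
```

>>> play_rows(rows=[[1,[0.02,0.01,0],[0,-0.1,4]],[1,[-0.005,0.002,0.003],[0,-0.05,3]],[1,[-0.005,0.002,0.003],[0,0,2]]])

```text
time: 14.7
ee_pos: [0.5658, -0.0324, 0.1337]
tcp_rot: [180.0, 0.4, 86.7]
wrist_force: [0.1, -0.1, -5.2]
opening: 0.0194
```

```bash
python3 turn.py 2 2
```

```text
cw 95.8 q6 0.2 z 0.1337 zt 0.1338  err_tool mm 0.48 0.09  F world [ 0.1 -0.1 -5.2] tool -0.09 0.13  tz 0.076 t [-0.011  0.045  0.076] rp -0.03 0.38 open 0.0194 time 14.70
[[0.043, 0.011, -0.009], [-0.005, 0.002, 0.002]]
```

>>> play_rows(rows=[[1,[0.02,0.01,0],[0,0.3,2]],[1,[0,0.002,0.002],[0,0.1,2]]])

```text
time: 14.9
ee_pos: [0.5658, -0.0326, 0.1337]
tcp_rot: [180.0, 0.0, 82.5]
wrist_force: [-0.7, -0.4, -3.6]
opening: 0.0195
```

>>> play_rows(rows=[[1,[0,0,0.002],[0,0,2]],[1,[0,0.002,0.002],[0,0,2]]])

```text
time: 15.1
ee_pos: [0.5657, -0.0329, 0.1336]
tcp_rot: [180.0, 0.1, 78.4]
wrist_force: [-0.0, -0.9, -4.7]
opening: 0.0196
```

```bash
python3 turn.py 2 2
```

```text
cw 104.2 q6 8.3 z 0.1336 zt 0.1337  err_tool mm 0.84 0.07  F world [-0.  -0.9 -4.7] tool -0.88 0.15  tz 0.089 t [-0.023  0.062  0.089] rp -0.02 0.06 open 0.0196 time 15.10
[[0.079, 0.008, -0.011], [-0.005, 0.002, 0.002]]
```

>>> play_rows(rows=[[1,[0.03,0.004,0],[0,0,2]],[1,[0.01,0.002,0.002],[0,0.05,2]]])

```text
time: 15.3
ee_pos: [0.5658, -0.0329, 0.1336]
tcp_rot: [180.0, 0.1, 74.2]
wrist_force: [-0.3, -0.6, -4.4]
opening: 0.0196
```

```bash
python3 turn.py 2 2
```

```text
cw 108.3 q6 12.5 z 0.1336 zt 0.1337  err_tool mm 0.70 -0.01  F world [-0.3 -0.6 -4.4] tool -0.62 -0.10  tz 0.082 t [-0.262  0.069  0.082] rp -0.03 0.06 open 0.0196 time 15.30
[[0.065, 0.001, -0.007], [-0.005, 0.002, 0.002]]
```

>>> play_rows(rows=[[1,[0.01,0.004,0],[0,0.05,2]],[1,[0,0.002,0.002],[0,0,2]]])

```text
time: 15.5
ee_pos: [0.5657, -0.0332, 0.1335]
tcp_rot: [180.0, 0.1, 70.0]
wrist_force: [-0.5, -0.4, -4.6]
opening: 0.0198
```

```bash
python3 turn.py 2 2
```

```text
cw 112.5 q6 16.7 z 0.1335 zt 0.1336  err_tool mm 0.87 -0.03  F world [-0.5 -0.4 -4.6] tool -0.51 -0.36  tz 0.065 t [-0.098  0.054  0.065] rp -0.03 0.05 open 0.0198 time 15.50
[[0.082, -0.001, -0.01], [-0.005, 0.002, 0.002]]
```

>>> play_rows(rows=[[1,[0,0,0.002],[0,0.05,2]],[1,[0,0,0.002],[0,0,2]]])

```text
time: 15.7
ee_pos: [0.5656, -0.0333, 0.1335]
tcp_rot: [180.0, 0.0, 65.8]
wrist_force: [-0.5, -0.2, -4.0]
opening: 0.0194
```

```bash
python3 turn.py
```

```text
cw 116.7 q6 20.8 z 0.1335 zt 0.1336  err_tool mm 0.95 -0.07  F world [-0.5 -0.2 -4. ] tool -0.40 -0.40  tz 0.070 t [-0.036  0.027  0.07 ] rp -0.03 0.02 open 0.0194 time 15.70
```

>>> play_rows(rows=[[1,[0,0,0.002],[0,0.05,2]],[1,[0,0,0.002],[0,0,2]]])

```text
time: 15.9
ee_pos: [0.5656, -0.0335, 0.1335]
tcp_rot: [180.0, -0.0, 61.7]
wrist_force: [-0.4, 0.2, -3.5]
opening: 0.0195
```

```bash
python3 turn.py
```

```text
cw 120.8 q6 24.9 z 0.1335 zt 0.1336  err_tool mm 1.00 -0.12  F world [-0.4  0.2 -3.5] tool -0.04 -0.41  tz 0.087 t [-0.086  0.065  0.087] rp -0.04 -0.01 open 0.0195 time 15.90
```

>>> play_rows(rows=[[1,[0,0,0.003],[0,0,2.2]],[1,[0,0,0.003],[0,0,2.2]]])

```text
time: 16.1
ee_pos: [0.5655, -0.0336, 0.1334]
tcp_rot: [180.0, 0.0, 57.1]
wrist_force: [-0.3, -0.5, -3.9]
opening: 0.0196
```

```bash
python3 turn.py
```

```text
cw 125.4 q6 29.5 z 0.1334 zt 0.1335  err_tool mm 1.05 -0.13  F world [-0.3 -0.5 -3.9] tool -0.57 -0.04  tz 0.064 t [-0.068  0.114  0.064] rp -0.04 0.01 open 0.0196 time 16.10
```

>>> play_rows(rows=[[1,[0,0,0.003],[0,0,2.2]],[1,[0,0,0.003],[0,0,2.2]]])

```text
time: 16.3
ee_pos: [0.5654, -0.0337, 0.1333]
tcp_rot: [180.0, 0.0, 52.5]
wrist_force: [-0.0, 0.0, -5.1]
opening: 0.0195
```

```bash
python3 turn.py
```

```text
cw 130.0 q6 34.1 z 0.1333 zt 0.1335  err_tool mm 1.05 -0.19  F world [-0.   0.  -5.1] tool 0.01 -0.01  tz 0.098 t [-0.073  0.066  0.098] rp -0.04 0.02 open 0.0195 time 16.30
```

>>> play_rows(rows=[[1,[0,0,0.001],[0,0,2.2]],[1,[0,0,0.001],[0,0,2.2]]])

```text
time: 16.5
ee_pos: [0.5654, -0.0338, 0.1334]
tcp_rot: [180.0, 0.0, 47.9]
wrist_force: [0.2, -0.4, -4.1]
opening: 0.0195
```

```bash
python3 turn.py
```

```text
cw 134.6 q6 38.7 z 0.1334 zt 0.1334  err_tool mm 1.03 -0.25  F world [ 0.2 -0.4 -4.1] tool -0.12 0.44  tz 0.090 t [-0.028  0.044  0.09 ] rp -0.05 0.03 open 0.0195 time 16.50
```

>>> play_rows(rows=[[1,[0,0,0.003],[0,0,2.2]],[1,[0,0,0.003],[0,0,2.2]]])

```text
time: 16.7
ee_pos: [0.5652, -0.0339, 0.1332]
tcp_rot: [179.9, 0.0, 43.4]
wrist_force: [0.1, 0.0, -3.6]
opening: 0.0198
```

```bash
python3 turn.py
```

```text
cw 139.2 q6 43.2 z 0.1332 zt 0.1334  err_tool mm 1.05 -0.27  F world [ 0.1  0.  -3.6] tool 0.07 0.04  tz 0.048 t [-0.059  0.081  0.048] rp -0.05 0.05 open 0.0198 time 16.70
```

>>> play_rows(rows=[[1,[0,0,0.002],[0,0,2.2]],[1,[0,0,0.002],[0,0,2.2]]])

```text
time: 16.9
ee_pos: [0.5652, -0.034, 0.1332]
tcp_rot: [179.9, 0.1, 38.8]
wrist_force: [0.4, 0.1, -4.8]
opening: 0.0197
```

```bash
python3 turn.py
```

```text
cw 143.7 q6 47.8 z 0.1332 zt 0.1333  err_tool mm 1.06 -0.35  F world [ 0.4  0.1 -4.8] tool 0.39 0.12  tz 0.082 t [-0.058  0.061  0.082] rp -0.06 0.06 open 0.0197 time 16.90
```

>>> play_rows(rows=[[1,[0,0,0.002],[0,0,2.2]],[1,[0,0,0.002],[0,0,2.2]]])

```text
time: 17.1
ee_pos: [0.5649, -0.0341, 0.1331]
tcp_rot: [179.9, 0.1, 34.2]
wrist_force: [-0.9, -0.2, -3.2]
opening: 0.0196
```

```bash
python3 turn.py
```

```text
cw 148.3 q6 52.4 z 0.1331 zt 0.1332  err_tool mm 1.14 -0.32  F world [-0.9 -0.2 -3.2] tool -0.84 -0.33  tz 0.166 t [-0.046  0.211  0.166] rp -0.06 0.08 open 0.0196 time 17.10
```

>>> play_rows(rows=[[1,[0,0,0],[0,0,1]]])

```text
time: 17.2
ee_pos: [0.5648, -0.0342, 0.1331]
tcp_rot: [179.9, 0.1, 33.1]
wrist_force: [-0.5, -0.2, -4.2]
opening: 0.0193
```

```bash
python3 turn.py
```

```text
cw 149.4 q6 53.4 z 0.1331 zt 0.1332  err_tool mm 1.23 -0.31  F world [-0.5 -0.2 -4.2] tool -0.52 -0.11  tz 0.190 t [0.004 0.109 0.19 ] rp -0.06 0.10 open 0.0193 time 17.20
```

>>> play_rows(rows=[[1,[0,0,0],[0,0,1]]])

```text
time: 17.3
ee_pos: [0.5647, -0.0342, 0.1331]
tcp_rot: [179.9, 0.1, 32.1]
wrist_force: [-0.4, 0.0, -3.9]
opening: 0.0193
```

```bash
python3 turn.py
```

```text
cw 150.4 q6 54.5 z 0.1331 zt 0.1332  err_tool mm 1.28 -0.31  F world [-0.4  0.  -3.9] tool -0.36 -0.26  tz 0.207 t [-0.095  0.114  0.207] rp -0.06 0.11 open 0.0193 time 17.30
```

>>> play_rows(rows=[[1,[0,0,-0.002],[0,0,-4]],[1,[0,0,-0.004],[0,0,-5]],[1,[0.01,0,-0.005],[0,-0.05,-5]],[1,[0.01,-0.004,-0.006],[0,-0.05,-5]],[1,[0.01,-0.004,-0.006],[0,0,-5]]])

```text
time: 17.8
ee_pos: [0.5655, -0.0336, 0.1335]
tcp_rot: [180.0, 0.1, 56.9]
wrist_force: [0.2, 0.5, -4.4]
opening: 0.0197
```

```bash
python3 turn.py
```

```text
cw 125.6 q6 29.8 z 0.1335 zt 0.1335  err_tool mm 1.05 -0.12  F world [ 0.2  0.5 -4.4] tool 0.50 -0.06  tz -0.033 t [ 0.099 -0.105 -0.033] rp -0.04 0.15 open 0.0197 time 17.80
```

>>> play_rows(rows=[[1,[0.01,-0.004,-0.006],[0,0.1,-6]],[1,[0.01,-0.004,-0.007],[0,0,-6]],[1,[0.01,-0.004,-0.007],[0,0,-6]],[1,[0.01,-0.004,-0.007],[0,0,-6]],[1,[0.01,-0.004,-0.007],[0,0,-6]]])

```text
time: 18.3
ee_pos: [0.5658, -0.0328, 0.1339]
tcp_rot: [180.0, 0.0, 88.1]
wrist_force: [0.4, 0.1, -3.8]
opening: 0.0195
```

```bash
python3 turn.py
```

```text
cw 94.4 q6 -1.4 z 0.1339 zt 0.1338  err_tool mm 0.93 0.08  F world [ 0.4  0.1 -3.8] tool 0.13 0.41  tz -0.054 t [ 0.103  0.049 -0.054] rp -0.04 0.00 open 0.0195 time 18.30
```

>>> play_rows(rows=[[1,[0.01,-0.004,-0.003],[0,0,-6]],[1,[0.01,-0.004,-0.006],[0,0,-6]],[1,[0.01,-0.004,-0.007],[0,0,-6]],[1,[0.01,-0.004,-0.007],[0,0,-6]],[1,[0.01,-0.004,-0.007],[0,0,-6]],[1,[0,0,0],[0,0,-2]]])

```text
time: 18.9
ee_pos: [0.5655, -0.0318, 0.1342]
tcp_rot: [179.9, -0.0, 121.6]
wrist_force: [-0.5, 0.2, -3.2]
opening: 0.0193
```

```bash
python3 turn.py
```

```text
cw 60.9 q6 -34.8 z 0.1342 zt 0.1342  err_tool mm 0.57 0.20  F world [-0.5  0.2 -3.2] tool 0.41 -0.37  tz -0.041 t [ 0.016  0.158 -0.041] rp -0.08 -0.04 open 0.0193 time 18.90
```

>>> play_rows(rows=[[1,[0,0,0.003],[0,0,6]],[1,[-0.01,0.004,0.006],[0,0,6]],[1,[-0.01,0.004,0.007],[0,0,6]],[1,[-0.01,0.004,0.007],[0,0,6]],[1,[-0.01,0.004,0.007],[0,0,6]],[1,[-0.01,0.004,0.007],[0,0,6]]])

```text
time: 19.5
ee_pos: [0.5659, -0.0327, 0.134]
tcp_rot: [179.9, -0.0, 84.4]
wrist_force: [-1.3, -0.4, -4.2]
opening: 0.0197
```

```bash
python3 turn.py
```

```text
cw 98.1 q6 2.3 z 0.1340 zt 0.1338  err_tool mm 0.75 -0.02  F world [-1.3 -0.4 -4.2] tool -0.53 -1.21  tz 0.113 t [-0.213  0.13   0.113] rp -0.06 -0.02 open 0.0197 time 19.50
```

>>> play_rows(rows=[[1,[0,0,0.007],[0,0,6]],[1,[-0.005,0,0.008],[0,0,6]],[1,[-0.005,0,0.008],[0,0,6]],[1,[-0.005,0,0.008],[0,0,6]],[1,[-0.005,0,0.008],[0,0,6]],[1,[-0.005,0,0.008],[0,0,6]],[1,[-0.005,0,0.008],[0,0,5]]])

```text
time: 20.2
ee_pos: [0.5653, -0.0339, 0.1335]
tcp_rot: [179.9, 0.1, 41.6]
wrist_force: [-1.2, -0.2, -3.8]
opening: 0.0194
```

```bash
python3 turn.py
```

```text
cw 140.9 q6 45.0 z 0.1335 zt 0.1333  err_tool mm 0.92 -0.34  F world [-1.2 -0.2 -3.8] tool -1.09 -0.64  tz 0.051 t [-0.143  0.19   0.051] rp -0.09 0.05 open 0.0194 time 20.20
```

>>> play_rows(rows=[[1,[0,0,0.007],[0,0,3]],[1,[0,0,0.006],[0,0,3]],[1,[0,0,0.004],[0,0,3]]])

```text
time: 20.5
ee_pos: [0.5651, -0.0341, 0.1334]
tcp_rot: [179.9, 0.1, 32.1]
wrist_force: [-0.2, -1.4, -3.9]
opening: 0.0191
```

```bash
python3 turn.py
```

```text
cw 150.4 q6 54.5 z 0.1334 zt 0.1332  err_tool mm 0.95 -0.44  F world [-0.2 -1.4 -3.9] tool -0.91 1.10  tz 0.084 t [-0.06   0.205  0.084] rp -0.10 0.07 open 0.0191 time 20.50
```

>>> play_rows(rows=[[1,[0,0,0.007],[0,0,3]]])

```text
time: 20.6
ee_pos: [0.565, -0.0342, 0.1334]
tcp_rot: [179.9, 0.1, 29.0]
wrist_force: [-0.6, -0.9, -2.9]
opening: 0.0197
```

```bash
python3 turn.py
```

```text
cw 153.5 q6 57.6 z 0.1334 zt 0.1332  err_tool mm 0.95 -0.46  F world [-0.6 -0.9 -2.9] tool -0.95 0.56  tz 0.049 t [-0.096  0.18   0.049] rp -0.11 0.08 open 0.0197 time 20.60
```

>>> play_rows(rows=[[1,[-0.005,0.004,0.008],[0.1,0.05,6]],[1,[-0.005,0.004,0.008],[0,0,6]],[1,[-0.005,0.004,0.008],[0,0,6]],[1,[-0.005,0.004,0.008],[0,0,6]],[1,[-0.005,0.004,0.008],[0,0,6]]])

```text
time: 21.1
ee_pos: [0.5641, -0.0346, 0.133]
tcp_rot: [180.0, 0.1, -2.2]
wrist_force: [-1.1, -0.5, -4.2]
opening: 0.0196
```

```bash
python3 turn.py 6 5
```

```text
cw 184.7 q6 88.7 z 0.1330 zt 0.1328  err_tool mm 0.79 -0.92  F world [-1.1 -0.5 -4.2] tool -1.06 0.56  tz 0.056 t [0.047 0.338 0.056] rp -0.04 0.09 open 0.0196 time 21.10
[[0.064, -0.088, 0.026], [-0.015, 0.004, 0.007], [-0.015, 0.004, 0.007], [-0.015, 0.004, 0.007], [-0.015, 0.004, 0.007]]
```

```bash
python3 - <<'E'
import json
s=json.load(open('st.json'));s['c']=[0,-.00185];s['A']=[.5640,-.03275];json.dump(s,open('st.json','w'))
E
python3 turn.py 6 5
```

```text
cw 184.7 q6 88.7 z 0.1330 zt 0.1328  err_tool mm -0.19 -0.03  F world [-1.1 -0.5 -4.2] tool -1.06 0.56  tz 0.056 t [0.047 0.338 0.056] rp -0.04 0.09 open 0.0196 time 21.10
[[-0.038, -0.004, 0.026], [-0.019, -0.001, 0.007], [-0.019, -0.001, 0.007], [-0.019, -0.001, 0.007], [-0.019, -0.001, 0.007]]
```

>>> play_rows(rows=[[1,[-0.038,-0.004,0.015],[0,0.1,6]],[1,[-0.019,0,0.008],[0,0,6]],[1,[-0.019,0,0.008],[0,0,6]],[1,[-0.019,0,0.008],[0,0,6]],[1,[-0.019,0,0.008],[0,0,5]]])

```text
time: 21.6
ee_pos: [0.5629, -0.0343, 0.1327]
tcp_rot: [180.0, -0.0, -32.4]
wrist_force: [-0.1, 0.5, -4.0]
opening: 0.0195
```

```bash
python3 turn.py 4 4
```

```text
cw 214.9 q6 119.0 z 0.1327 zt 0.1325  err_tool mm 0.14 -0.04  F world [-0.1  0.5 -4. ] tool -0.34 -0.35  tz 0.110 t [-0.013  0.108  0.11 ] rp -0.03 -0.03 open 0.0195 time 21.60
[[0.001, -0.005, 0.023], [-0.013, -0.0, 0.004], [-0.013, -0.0, 0.004], [-0.013, -0.0, 0.004]]
```

>>> play_rows(rows=[[1,[0,0,0.015],[0,0,4]],[1,[-0.013,0,0.005],[0,0,4]],[1,[-0.013,0,0.005],[0,0,4]],[1,[-0.013,0,0.005],[0,0,3]]])

```text
time: 22.0
ee_pos: [0.5625, -0.0339, 0.1326]
tcp_rot: [180.0, -0.0, -48.1]
wrist_force: [0.2, -1.0, -4.0]
opening: 0.0195
```

```bash
python3 turn.py 2 2
```

```text
cw 230.7 q6 134.7 z 0.1326 zt 0.1323  err_tool mm 0.13 -0.08  F world [ 0.2 -1.  -4. ] tool 0.92 0.52  tz 0.084 t [-0.031  0.073  0.084] rp -0.02 -0.03 open 0.0195 time 22.00
[[0.007, -0.008, 0.024], [-0.006, -0.0, 0.002]]
```

>>> play_rows(rows=[[1,[0,0,0.01],[0,0,2]],[1,[-0.006,0,0.003],[0,0,2]]])

```text
time: 22.2
ee_pos: [0.5624, -0.0339, 0.1325]
tcp_rot: [180.0, -0.0, -52.3]
wrist_force: [-0.5, -0.2, -3.9]
opening: 0.0196
```

```bash
python3 turn.py 2 2
```

```text
cw 234.9 q6 138.9 z 0.1325 zt 0.1323  err_tool mm 0.08 -0.09  F world [-0.5 -0.2 -3.9] tool -0.18 0.52  tz 0.091 t [-0.04   0.133  0.091] rp -0.01 -0.03 open 0.0196 time 22.20
[[0.001, -0.009, 0.023], [-0.006, -0.0, 0.002]]
```

>>> play_rows(rows=[[1,[0,0,0.01],[0,0,2]],[1,[-0.006,0,0.003],[0,0,2]]])

```text
time: 22.4
ee_pos: [0.5623, -0.0338, 0.1324]
tcp_rot: [180.0, -0.0, -56.5]
wrist_force: [-0.5, -0.2, -3.7]
opening: 0.0196
```

```bash
python3 turn.py 2 2
```

```text
cw 239.0 q6 143.1 z 0.1324 zt 0.1322  err_tool mm 0.11 -0.14  F world [-0.5 -0.2 -3.7] tool -0.14 0.53  tz 0.104 t [-0.038  0.253  0.104] rp -0.01 -0.02 open 0.0196 time 22.40
[[0.004, -0.014, 0.022], [-0.006, -0.0, 0.002]]
```

>>> play_rows(rows=[[1,[0,0,0.008],[0,0,2]]])

```text
time: 22.5
ee_pos: [0.5622, -0.0337, 0.1324]
tcp_rot: [180.0, -0.0, -58.6]
wrist_force: [-0.9, 0.8, -2.9]
opening: 0.0196
```

```bash
python3 turn.py 2 2
```

```text
cw 241.1 q6 145.2 z 0.1324 zt 0.1322  err_tool mm 0.10 -0.15  F world [-0.9  0.8 -2.9] tool -1.19 0.32  tz 0.157 t [0.049 0.287 0.157] rp -0.01 -0.02 open 0.0196 time 22.50
[[0.003, -0.015, 0.024], [-0.006, -0.0, 0.002]]
```

>>> play_rows(rows=[[1,[0,0,0],[0,0,1.2]]])

```text
time: 22.6
ee_pos: [0.5621, -0.0337, 0.1324]
tcp_rot: [180.0, -0.0, -59.8]
wrist_force: [-1.0, -0.4, -3.4]
opening: 0.0193
```

```bash
python3 turn.py 2 2
```

```text
cw 242.4 q6 146.4 z 0.1324 zt 0.1322  err_tool mm 0.14 -0.26  F world [-1.  -0.4 -3.4] tool -0.11 1.04  tz 0.207 t [0.023 0.229 0.207] rp -0.02 -0.01 open 0.0193 time 22.60
[[0.007, -0.026, 0.022], [-0.006, -0.0, 0.002]]
```

>>> play_rows(rows=[[1,[0,-0.01,0],[0,0,-4]],[1,[0.012,0,-0.004],[0,0,-5]],[1,[0.019,0,-0.006],[0,0,-6]],[1,[0.019,0,-0.007],[0,0,-6]],[1,[0.019,0,-0.007],[0,0,-6]],[1,[0.019,0,-0.007],[0,0,-6]]])

```text
time: 23.2
ee_pos: [0.5631, -0.0344, 0.1328]
tcp_rot: [180.0, -0.0, -25.7]
wrist_force: [-0.8, -0.6, -3.1]
opening: 0.0197
```

```bash
python3 turn.py -6 5
```

```text
cw 208.3 q6 112.3 z 0.1328 zt 0.1326  err_tool mm 0.08 -0.02  F world [-0.8 -0.6 -3.1] tool -0.49 0.88  tz -0.057 t [-0.028  0.1   -0.057] rp -0.02 -0.03 open 0.0197 time 23.20
[[0.027, -0.003, 0.016], [0.019, -0.001, -0.007], [0.019, -0.001, -0.007], [0.019, -0.001, -0.007], [0.019, -0.001, -0.007]]
```

>>> play_rows(rows=[[1,[0.022,0,-0.004],[0,0,-6]],[1,[0.019,0,-0.007],[0,0,-6]],[1,[0.019,0,-0.007],[0,0,-6]],[1,[0.019,0,-0.007],[0,0,-6]],[1,[0.019,0,-0.007],[0,0,-6]]])

```text
time: 23.7
ee_pos: [0.5642, -0.0346, 0.1332]
tcp_rot: [180.0, -0.0, 5.5]
wrist_force: [-0.1, 0.0, -4.4]
opening: 0.0195
```

```bash
python3 turn.py -6 4
```

```text
cw 177.0 q6 81.0 z 0.1332 zt 0.1329  err_tool mm 0.02 -0.01  F world [-0.1  0.  -4.4] tool -0.11 -0.03  tz -0.056 t [-0.021  0.148 -0.056] rp -0.01 -0.03 open 0.0195 time 23.70
[[0.022, -0.002, 0.017], [0.019, -0.001, -0.007], [0.019, -0.001, -0.007], [0.019, -0.001, -0.007]]
```

>>> play_rows(rows=[[1,[0.02,0,-0.004],[0,0,-6]],[1,[0.019,0,-0.007],[0,0,-6]],[1,[0.019,0,-0.007],[0,0,-6]],[1,[0.019,0,-0.007],[0,0,-5]],[1,[0,0,0],[0,0,0]]])

```text
time: 24.2
ee_pos: [0.5649, -0.0343, 0.1334]
tcp_rot: [180.0, -0.0, 29.6]
wrist_force: [-0.9, -0.8, -3.6]
opening: 0.0192
```

```bash
python3 turn.py
```

```text
cw 152.9 q6 56.9 z 0.1334 zt 0.1332  err_tool mm 0.01 0.01  F world [-0.9 -0.8 -3.6] tool -1.14 0.28  tz -0.094 t [-0.004  0.18  -0.094] rp -0.00 -0.03 open 0.0192 time 24.20
```

>>> play_rows(rows=[[1,[0,0,0.08],[0,0,0]],[1,[0,0,0.05],[0,0,0]]])

```text
time: 24.4
ee_pos: [0.565, -0.0344, 0.1326]
tcp_rot: [180.0, -0.1, 29.3]
wrist_force: [-1.3, -0.3, -1.7]
opening: 0.0196
```

>>> play_rows(rows=[[1,[0,0,0.03],[0,0,0]]])

```text
time: 24.5
ee_pos: [0.565, -0.0344, 0.1324]
tcp_rot: [180.0, -0.1, 29.2]
wrist_force: [-0.8, 0.2, -0.9]
opening: 0.0195
```

>>> play_rows(rows=[[1,[0,0,0.03],[0,0,0]]])

```text
time: 24.6
ee_pos: [0.565, -0.0344, 0.1321]
tcp_rot: [180.0, -0.1, 29.2]
wrist_force: [-1.0, 0.5, -1.7]
opening: 0.0194
```

>>> play_rows(rows=[[1,[0,0,0.05],[0,0,0]],[1,[0,0,0.03],[0,0,0]]])

```text
time: 24.8
ee_pos: [0.565, -0.0344, 0.1313]
tcp_rot: [180.0, -0.1, 29.1]
wrist_force: [-1.9, 0.5, -1.7]
opening: 0.0198
```

```bash
python3 turn.py
```

```text
cw 153.4 q6 57.4 z 0.1313 zt 0.1332  err_tool mm -0.05 -0.05  F world [-1.9  0.5 -1.7] tool -1.39 -1.37  tz -0.033 t [-0.037  0.262 -0.033] rp -0.03 -0.07 open 0.0198 time 24.80
```

>>> play_rows(rows=[[1,[0,0,0.04],[0,0,0]],[1,[0,0,0.03],[0,0,0]]])

```text
time: 25.0
ee_pos: [0.5651, -0.0344, 0.1307]
tcp_rot: [180.0, -0.1, 29.1]
wrist_force: [-1.2, 0.2, 1.3]
opening: 0.0194
```

>>> play_rows(rows=[[1,[0,0,0.03],[0,0,0]],[1,[0,0,0],[0,0,0]]])

```text
time: 25.2
ee_pos: [0.565, -0.0344, 0.1308]
tcp_rot: [180.0, -0.1, 29.1]
wrist_force: [-1.4, -0.6, -2.0]
opening: 0.0194
```

Seated (contact at about z 0.1307). Open, lift, and turn the hand back half a turn.

>>> play_rows(rows=[[0.6,[0,0,0],[0,0,0]],[0.3,[0,0,0],[0,0,0]],[0,[0,0,0],[0,0,0]],[0,[0,0,0],[0,0,0]],[0,[0,0,-1.5],[0,0,0]],[0,[0,0,-3],[0,0,0]],[0,[0,0,-1],[0,0,0]]])

```text
time: 25.9
ee_pos: [0.5651, -0.0344, 0.1884]
tcp_rot: [179.9, -0.1, 29.1]
wrist_force: [1.0, -0.2, 0.1]
opening: 0.0852
```

```bash
python3 turn.py; python3 - <<'E'
from ov import *
p=camera('wrist'); save(p,'wrist7');pickle.dump(p,open('w7.pkl','wb'))
o=get_obs();print(o['ee_pos'],o['tcp_rot'])
E
```

```text
cw 153.4 q6 57.4 z 0.1884 zt 0.1332  err_tool mm -0.18 -0.10  F world [ 1.  -0.2  0.1] tool 0.81 0.63  tz 0.019 t [ 0.001 -0.022  0.019] rp -0.06 -0.13 open 0.0852 time 25.90
[ 0.56530935 -0.03437812  0.18879493] [ 1.79919313e+02 -1.66431593e-01  2.91283661e+01]
```

View pics/wrist7.png

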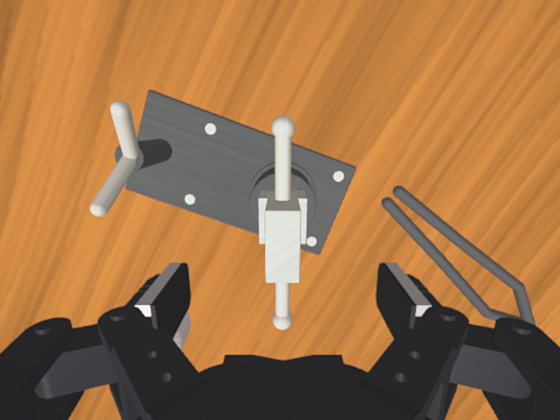

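>>> play_rows(rows=[[0,[0,0,0],[0,0,-8.5]],[0,[0,0,0],[0,0,-8.5]],[0,[0,0,0],[0,0,-8.5]],[0,[0,0,0],[0,0,-8.5]],[0,[0,0,0],[0,0,-8.5]],[0,[0,0,0],[0,0,-8.5]],[0,[0,0,0],[0,0,-8.5]],[0,[0,0,0],[0,0,-8.5]],[0,[0,0,0],[0,0,-8.5]],[0,[0,0,0],[0,0,-8.5]],[0,[0,0,0],[0,0,-8.5]],[0,[0,0,0],[0,0,-8.5]]])

```text
time: 27.15
ee_pos: [0.5655, -0.0344, 0.1861]
tcp_rot: [179.9, 0.1, 132.5]
wrist_force: [0.1, 0.0, -0.8]
opening: 0.0848
```

```bash
python3 - <<'E'
from h import *
plan([.564,-.03275,.17],[180,0,209.1],9)
E
```

```text
[[0, [0.02, -0.0, 0.18], [0.0, 0.01, -8.51]], [0, [0.02, 0.0, 0.18], [0.0, 0.01, -8.51]], [0, [0.02, 0.01, 0.18], [0.0, 0.01, -8.51]], [0, [0.02, 0.01, 0.18], [0.0, 0.01, -8.51]], [0, [0.02, 0.01, 0.18], [0.0, 0.01, -8.51]], [0, [0.02, 0.02, 0.18], [0.0, 0.01, -8.51]], [0, [0.02, 0.02, 0.18], [0.0, 0.01, -8.51]], [0, [0.01, 0.02, 0.18], [0.0, 0.01, -8.51]], [0, [0.01, 0.02, 0.18], [0.0, 0.01, -8.51]]]
```

>>> play_rows(rows=[[0,[0.02,0,0],[0,0,-8.5]],[0,[0.02,0,0],[0,0,-8.5]],[0,[0.02,0.01,0],[0,0,-8.5]],[0,[0.02,0.01,0],[0,0,-8.5]],[0,[0.02,0.01,0],[0,0,-8.5]],[0,[0.02,0.02,0],[0,0,-8.5]],[0,[0.02,0.02,0],[0,0,-8.5]],[0,[0.01,0.02,0],[0,0,-8.5]],[0,[0.01,0.02,0],[0,0,-6]],[0,[0,0,0],[0,0,0]],[0,[0,0,0],[0,0,0]]])

```text
time: 28.25
ee_pos: [0.5633, -0.0328, 0.1817]
tcp_rot: [179.9, -0.1, -152.5]
wrist_force: [-0.2, 0.5, -0.0]
opening: 0.0855
```

```bash
python3 - <<'E'
from h import *
o=get_obs();print(o['ee_pos'],o['tcp_rot'],o['q'][5])
plan([.564,-.03275,.15],[180,0,209.1],2)
E
```

```text
[ 0.56330812 -0.03278509  0.18170176] [ 1.79907498e+02 -1.10236658e-01 -1.52505374e+02] -120.8366079607376
[[0, [-0.03, -0.02, 1.58], [0.05, -0.05, -0.8]], [0, [-0.03, -0.02, 1.59], [0.05, -0.05, -0.8]]]
```

>>> play_rows(rows=[[0,[-0.05,-0.02,1.2],[0.1,-0.1,-0.8]],[0,[-0.03,-0.02,2],[0,0,-0.8]],[0,[0,0,1.4],[0,0,0]],[0,[0,0,0.2],[0,0,0]],[0,[0,0,0],[0,0,0]]])

```text
time: 28.75
ee_pos: [0.5639, -0.0328, 0.1294]
tcp_rot: [180.0, -0.0, -151.3]
wrist_force: [0.6, 0.2, 0.5]
opening: 0.0856
```

```bash
python3 - <<'E'
from h import *
o=get_obs();print(o['ee_pos'],o['tcp_rot'],o['wrist_force'])
plan([.564,-.03275,.131],[180,0,209.1],1)
E
```

```text
[ 0.56386858 -0.03277102  0.12939822] [ 1.79995923e+02 -4.20603602e-02 -1.51253513e+02] [0.64595783 0.20840839 0.48896981]
[[0, [-0.01, -0.0, -0.16], [0.0, -0.04, -0.35]]]
```

>>> play_rows(rows=[[0.4,[-0.01,0,-0.15],[0,0,-0.35]],[0.7,[0,0,0],[0,0,0]],[1,[0,0,0],[0,0,0]],[1,[0,0,0],[0,0,0]],[1,[0,0,0],[0,0,0]],[1,[0,0,0],[0,0,0]],[1,[0,0,0],[0,0,0]]], newtons=22)

```text
time: 29.45
ee_pos: [0.5645, -0.033, 0.1333]
tcp_rot: [-179.9, 0.1, -150.9]
wrist_force: [-0.5, 0.1, -0.1]
opening: 0.0196
```

```bash
python3 - <<'E'
from h import *
import json
o=get_obs();print(o['ee_pos'],o['tcp_rot'],o['wrist_force'],o['torque'],o['opening'])
s=json.load(open('st.json')); s['c']=[0,0]
s['A']=[float(o['ee_pos'][0]),float(o['ee_pos'][1])]
s['yaw0']=s['yaw0']+180   # same cw scale
s['z0']=float(o['ee_pos'][2]+153.4*4/360/1000)
json.dump(s,open('st.json','w'))
E
python3 turn.py
```

```text
[ 0.5645078  -0.032979    0.13330909] [-1.79913411e+02  5.10612251e-02 -1.50948110e+02] [-0.53875367  0.14825721 -0.05403729] [-0.06946271  0.16262398 -0.01223705] 0.01964754270596992
cw 153.5 q6 -122.4 z 0.1333 zt 0.1333  err_tool mm 0.00 0.00  F world [-0.5  0.1 -0.1] tool 0.40 0.39  tz -0.012 t [-0.069  0.163 -0.012] rp 0.09 0.05 open 0.0196 time 29.45
```

>>> play_rows(rows=[[1,[0,0,-0.03],[0,0,4]],[1,[0,0,0.004],[0,0,6]],[1,[0,0,0.006],[0,0,6]],[1,[0,0,0.006],[0,0,6]]])

```text
time: 29.85
ee_pos: [0.5644, -0.0331, 0.1332]
tcp_rot: [-179.9, 0.1, -173.6]
wrist_force: [-1.3, -0.7, -0.7]
opening: 0.0196
```

```bash
python3 turn.py 6 5
```

```text
cw 176.2 q6 -99.7 z 0.1332 zt 0.1331  err_tool mm -0.07 0.09  F world [-1.3 -0.7 -0.7] tool 1.37 -0.55  tz 0.070 t [-0.244  0.362  0.07 ] rp 0.07 0.06 open 0.0196 time 29.85
[[-0.007, 0.009, 0.022], [0.0, 0.0, 0.007], [0.0, 0.0, 0.007], [0.0, 0.0, 0.007], [0.0, 0.0, 0.007]]
```

>>> play_rows(rows=[[1,[0.03,-0.01,0],[-0.07,0.06,5]],[1,[0,0,0.007],[0,0,6]],[1,[0,0,0.007],[0,0,6]],[1,[0,0,0.007],[0,0,6]],[1,[0,0,0.007],[0,0,6]]])

```text
time: 30.35
ee_pos: [0.5641, -0.0334, 0.1329]
tcp_rot: [-180.0, 0.0, 156.1]
wrist_force: [-0.9, -1.2, -0.2]
opening: 0.0197
```

```bash
python3 turn.py 6 5
```

```text
cw 206.4 q6 -69.5 z 0.1329 zt 0.1327  err_tool mm -0.21 0.51  F world [-0.9 -1.2 -0.2] tool 0.31 -1.42  tz 0.077 t [-0.168  0.214  0.077] rp 0.02 0.00 open 0.0197 time 30.35
[[-0.021, 0.051, 0.024], [0.0, 0.0, 0.007], [0.0, 0.0, 0.007], [0.0, 0.0, 0.007], [0.0, 0.0, 0.007]]
```

Fine. On to about 232.

>>> play_rows(rows=[[1,[0,0,0],[0,0,6]],[1,[0,0,0.006],[0,0,6]],[1,[0,0,0.006],[0,0,6]],[1,[0,0,0.006],[0,0,6]]])

```text
time: 30.75
ee_pos: [0.5638, -0.0333, 0.1326]
tcp_rot: [-179.9, -0.0, 131.1]
wrist_force: [-1.1, -0.9, -0.5]
opening: 0.0195
```

```bash
python3 turn.py
```

```text
cw 231.4 q6 -44.5 z 0.1326 zt 0.1324  err_tool mm -0.22 0.76  F world [-1.1 -0.9 -0.5] tool 0.06 -1.41  tz 0.081 t [-0.054  0.273  0.081] rp 0.05 -0.02 open 0.0195 time 30.75
```

>>> play_rows(rows=[[1,[0,-0.01,0],[-0.05,0,4]],[1,[0,0,0.004],[0,0,4]],[1,[0,0,0.002],[0,0,2]]])

```text
time: 31.05
ee_pos: [0.5636, -0.0333, 0.1325]
tcp_rot: [-180.0, -0.0, 120.6]
wrist_force: [-1.0, 0.2, 0.8]
opening: 0.0195
```

```bash
python3 turn.py
```

```text
cw 241.9 q6 -34.0 z 0.1325 zt 0.1323  err_tool mm -0.17 0.95  F world [-1.   0.2  0.8] tool 0.65 -0.76  tz 0.075 t [-0.072  0.187  0.075] rp 0.02 -0.03 open 0.0195 time 31.05
```

>>> play_rows(rows=[[1,[0,0,0],[0,0,2]],[1,[0,0,0.002],[0,0,2]]])

```text
time: 31.25
ee_pos: [0.5636, -0.0333, 0.1324]
tcp_rot: [-180.0, -0.0, 116.4]
wrist_force: [-0.5, 0.1, 0.1]
opening: 0.0198
```

```bash
python3 turn.py
```

```text
cw 246.1 q6 -29.8 z 0.1324 zt 0.1323  err_tool mm -0.17 0.97  F world [-0.5  0.1  0.1] tool 0.29 -0.46  tz 0.097 t [-0.088  0.211  0.097] rp 0.02 -0.03 open 0.0198 time 31.25
```

>>> play_rows(rows=[[1,[0,0,0],[0,0,5]],[1,[0,0,0.005],[0,0,5]],[1,[0,0,0.005],[0,0,5]],[1,[0,0,0.005],[0,0,5]],[1,[0,0,0.005],[0,0,5]]], newtons=20)

```text
time: 31.75
ee_pos: [0.5633, -0.0331, 0.1321]
tcp_rot: [-179.9, -0.0, 90.5]
wrist_force: [-1.3, 0.0, -0.0]
opening: 0.0194
```

```bash
python3 turn.py
```

```text
cw 272.0 q6 -3.9 z 0.1321 zt 0.1320  err_tool mm 0.07 1.16  F world [-1.3  0.  -0. ] tool 0.05 -1.26  tz 0.028 t [-0.098  0.198  0.028] rp 0.06 -0.04 open 0.0194 time 31.75
```

>>> play_rows(rows=[[1,[0,0,0],[0,0,4]],[1,[0,0,0.004],[0,0,4]],[1,[0,0,0.004],[0,0,4]]])

```text
time: 32.05
ee_pos: [0.5633, -0.0329, 0.132]
tcp_rot: [-179.9, -0.0, 78.0]
wrist_force: [-0.4, -0.6, 0.9]
opening: 0.0196
```

```bash
python3 turn.py
```

```text
cw 284.5 q6 8.7 z 0.1320 zt 0.1319  err_tool mm 0.18 1.17  F world [-0.4 -0.6  0.9] tool -0.65 -0.32  tz 0.040 t [-0.047  0.17   0.04 ] rp 0.08 -0.03 open 0.0196 time 32.05
```

>>> play_rows(rows=[[1,[0,0,0],[-0.08,0,2]],[1,[0,0,0.002],[0,0,2]],[1,[0,0,0.001],[0,0,1]]])

```text
time: 32.35
ee_pos: [0.5632, -0.0328, 0.1319]
tcp_rot: [-180.0, -0.0, 72.7]
wrist_force: [-1.0, -0.5, -0.4]
opening: 0.0197
```

```bash
python3 turn.py
```

```text
cw 289.8 q6 14.0 z 0.1319 zt 0.1318  err_tool mm 0.23 1.31  F world [-1.  -0.5 -0.4] tool -0.74 -0.82  tz 0.053 t [-0.085  0.173  0.053] rp 0.02 -0.03 open 0.0197 time 32.35
```

>>> play_rows(rows=[[1,[0,0,0],[0,0,1.2]],[1,[0,0,0.002],[0,0,1.2]]])

```text
time: 32.55
ee_pos: [0.5632, -0.0328, 0.1319]
tcp_rot: [-180.0, -0.0, 70.2]
wrist_force: [-0.9, -0.0, 0.9]
opening: 0.0196
```

```bash
python3 turn.py
```

```text
cw 292.4 q6 16.5 z 0.1319 zt 0.1318  err_tool mm 0.26 1.28  F world [-0.9 -0.   0.9] tool -0.32 -0.80  tz 0.048 t [-0.07   0.201  0.048] rp 0.02 -0.03 open 0.0196 time 32.55
```

>>> play_rows(rows=[[1,[0,0,0],[0,0,1.2]],[1,[0,0,0.002],[0,0,1.2]]])

```text
time: 32.75
ee_pos: [0.5632, -0.0328, 0.1319]
tcp_rot: [-180.0, -0.0, 67.6]
wrist_force: [-0.5, -0.2, 0.1]
opening: 0.0196
```

```bash
python3 turn.py
```

```text
cw 294.9 q6 19.1 z 0.1319 zt 0.1317  err_tool mm 0.30 1.28  F world [-0.5 -0.2  0.1] tool -0.38 -0.34  tz 0.073 t [-0.086  0.15   0.073] rp 0.02 -0.03 open 0.0196 time 32.75
```

>>> play_rows(rows=[[1,[0,0,0],[0,0,1.2]],[1,[0,0,0.003],[0,0,1.2]]])

```text
time: 32.95
ee_pos: [0.5632, -0.0327, 0.1318]
tcp_rot: [-180.0, -0.0, 65.0]
wrist_force: [-1.5, 0.0, 1.3]
opening: 0.0194
```

```bash
python3 turn.py
```

```text
cw 297.5 q6 21.7 z 0.1318 zt 0.1317  err_tool mm 0.32 1.30  F world [-1.5  0.   1.3] tool -0.65 -1.40  tz 0.069 t [-0.017  0.212  0.069] rp 0.03 -0.04 open 0.0194 time 32.95
```

>>> play_rows(rows=[[1,[0,0,0],[0,0,1.2]],[1,[0,0,0.002],[0,0,1.2]]])

```text
time: 33.15
ee_pos: [0.5632, -0.0327, 0.1318]
tcp_rot: [-180.0, -0.0, 62.4]
wrist_force: [0.4, 0.2, 1.7]
opening: 0.0197
```

```bash
python3 turn.py
```

```text
cw 300.1 q6 24.3 z 0.1318 zt 0.1317  err_tool mm 0.38 1.26  F world [0.4 0.2 1.7] tool 0.41 0.27  tz 0.153 t [0.016 0.193 0.153] rp 0.03 -0.04 open 0.0197 time 33.15
```

>>> play_rows(rows=[[1,[0,0,0],[0,0,0.8]]])

```text
time: 33.25
ee_pos: [0.5632, -0.0327, 0.1318]
tcp_rot: [-180.0, -0.0, 61.5]
wrist_force: [-0.8, 0.1, 0.4]
opening: 0.0196
```

```bash
python3 turn.py
```

```text
cw 301.0 q6 25.2 z 0.1318 zt 0.1317  err_tool mm 0.38 1.28  F world [-0.8  0.1  0.4] tool -0.30 -0.75  tz 0.041 t [-0.029  0.202  0.041] rp 0.03 -0.04 open 0.0196 time 33.25
```

Just noise; continue.

>>> play_rows(rows=[[1,[0,0,0],[0,0,1.2]],[1,[0,0,0.002],[0,0,1.2]]])

```text
time: 33.45
ee_pos: [0.5632, -0.0327, 0.1318]
tcp_rot: [-180.0, -0.0, 58.9]
wrist_force: [-0.9, -0.9, -0.2]
opening: 0.0195
```

```bash
python3 turn.py
```

```text
cw 303.6 q6 27.8 z 0.1318 zt 0.1316  err_tool mm 0.42 1.27  F world [-0.9 -0.9 -0.2] tool -1.19 -0.32  tz 0.104 t [-0.021  0.195  0.104] rp 0.04 -0.04 open 0.0195 time 33.45
```

>>> play_rows(rows=[[1,[0,0,0],[0,0,1]],[1,[0,0,0.002],[0,0,1]]])

```text
time: 33.65
ee_pos: [0.5632, -0.0327, 0.1318]
tcp_rot: [-180.0, -0.0, 56.7]
wrist_force: [-0.2, -0.4, 0.5]
opening: 0.0198
```

```bash
python3 turn.py
```

```text
cw 305.8 q6 30.0 z 0.1318 zt 0.1316  err_tool mm 0.46 1.24  F world [-0.2 -0.4  0.5] tool -0.47 0.04  tz 0.092 t [-0.027  0.245  0.092] rp 0.04 -0.04 open 0.0198 time 33.65
```

>>> play_rows(rows=[[1,[0,0,0],[0,0,1.1]],[1,[0,0,0.002],[0,0,1.1]]])

```text
time: 33.85
ee_pos: [0.5632, -0.0327, 0.1317]
tcp_rot: [-180.0, -0.0, 54.3]
wrist_force: [-0.8, -1.2, 0.3]
opening: 0.0197
```

```bash
python3 turn.py
```

```text
cw 308.2 q6 32.4 z 0.1317 zt 0.1316  err_tool mm 0.50 1.24  F world [-0.8 -1.2  0.3] tool -1.46 0.06  tz 0.087 t [0.047 0.228 0.087] rp 0.04 -0.04 open 0.0197 time 33.85
```

>>> play_rows(rows=[[1,[0,0,0],[0,0,1.1]],[1,[0,0,0.002],[0,0,1.1]]])

```text
time: 34.05
ee_pos: [0.5632, -0.0326, 0.1317]
tcp_rot: [-180.0, -0.0, 51.9]
wrist_force: [-1.3, 0.3, 1.3]
opening: 0.0196
```

```bash
python3 turn.py
```

```text
cw 310.6 q6 34.8 z 0.1317 zt 0.1316  err_tool mm 0.49 1.24  F world [-1.3  0.3  1.3] tool -0.60 -1.20  tz 0.079 t [0.043 0.165 0.079] rp 0.04 -0.04 open 0.0196 time 34.05
```

>>> play_rows(rows=[[1,[0,0,0],[0,0,1.1]],[1,[0,0,0.002],[0,0,1.1]]])

```text
time: 34.25
ee_pos: [0.5632, -0.0326, 0.1317]
tcp_rot: [-180.0, -0.0, 49.5]
wrist_force: [-0.4, 0.4, 0.5]
opening: 0.0198
```

```bash
python3 turn.py
```

```text
cw 313.0 q6 37.1 z 0.1317 zt 0.1315  err_tool mm 0.54 1.24  F world [-0.4  0.4  0.5] tool 0.03 -0.59  tz 0.302 t [0.066 0.222 0.302] rp 0.05 -0.04 open 0.0198 time 34.25
```

>>> play_rows(rows=[[1,[0,0,0],[0,0,-1.2]]])

```text
time: 34.35
ee_pos: [0.5632, -0.0326, 0.1317]
tcp_rot: [-180.0, -0.0, 50.7]
wrist_force: [-0.8, -0.6, -0.5]
opening: 0.0196
```

```bash
python3 turn.py
```

```text
cw 311.8 q6 36.0 z 0.1317 zt 0.1315  err_tool mm 0.49 1.25  F world [-0.8 -0.6 -0.5] tool -0.99 -0.24  tz 0.066 t [-0.02   0.159  0.066] rp 0.04 -0.04 open 0.0196 time 34.35
```

>>> play_rows(rows=[[1,[0,0,0],[0,0,0.6]]])

```text
time: 34.45
ee_pos: [0.5632, -0.0325, 0.1317]
tcp_rot: [-180.0, -0.0, 50.2]
wrist_force: [-0.9, -0.0, 0.7]
opening: 0.0194
```

```bash
python3 turn.py
```

```text
cw 312.4 q6 36.5 z 0.1317 zt 0.1315  err_tool mm 0.51 1.28  F world [-0.9 -0.   0.7] tool -0.56 -0.67  tz 0.200 t [0.011 0.221 0.2  ] rp 0.05 -0.04 open 0.0194 time 34.45
```

>>> play_rows(rows=[[1,[0,0,0.02],[0,0,-1.2]],[0.7,[0,0,0],[0,0,0]],[0.4,[0,0,0],[0,0,0]],[0,[0,0,0],[0,0,0]],[0,[0,0,0],[0,0,0]],[0,[0,0,0],[0,0,0]],[0,[0,0,-1.5],[0,0,0]],[0,[0,0,-3],[0,0,0]],[0,[0,0,-3],[0,0,0]],[0,[0,0,-1],[0,0,0]],[0,[0,0,0],[0,0,0]]])

```text
time: 35.55
ee_pos: [0.5631, -0.0327, 0.2226]
tcp_rot: [180.0, -0.1, 51.4]
wrist_force: [0.5, 0.1, 0.3]
opening: 0.0856
```

```bash
python3 - <<'E'
from ov import *
p=camera('wrist'); save(p,'wrist9');pickle.dump(p,open('w9.pkl','wb'))
s=camera('scene'); save(s,'scene9')
cv2.imwrite('pics/s9c.png',cv2.resize(s['img'][120:240,180:300,::-1],None,fx=5,fy=5,interpolation=cv2.INTER_CUBIC))
o=get_obs();print(o['ee_pos'],o['tcp_rot'],o['wrist_force'],o['opening'],p['xyz'],p['orientation'])
for n in ['tin','jacks','paddle']: print(n,[(np.round(x['point'],3),round(x['confidence'],2)) for x in spotter.spot_in(s,n)][:1])
E
```

```text
[ 0.56263548 -0.03270576  0.22063441] [-1.79917677e+02 -1.72393152e-02  5.14150840e+01] [ 0.25941128  0.02257698 -1.24981423] 0.08553043822413943 [0.51037899 0.01051473 0.35321321] [ 1.64235858e+02 -6.29010011e-02  5.14033255e+01]
tin [(array([ 0.535, -0.229,  0.04 ]), 0.85)]
jacks [(array([ 0.578, -0.031,  0.063]), 0.64)]
paddle [(array([0.671, 0.438, 0.013]), 0.62)]
```

View pics/wrist9.png

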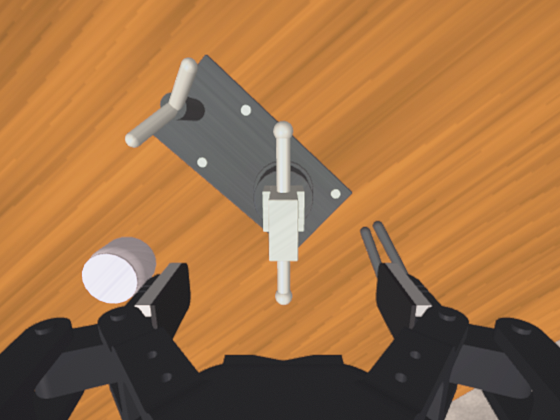

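View pics/s9c.png

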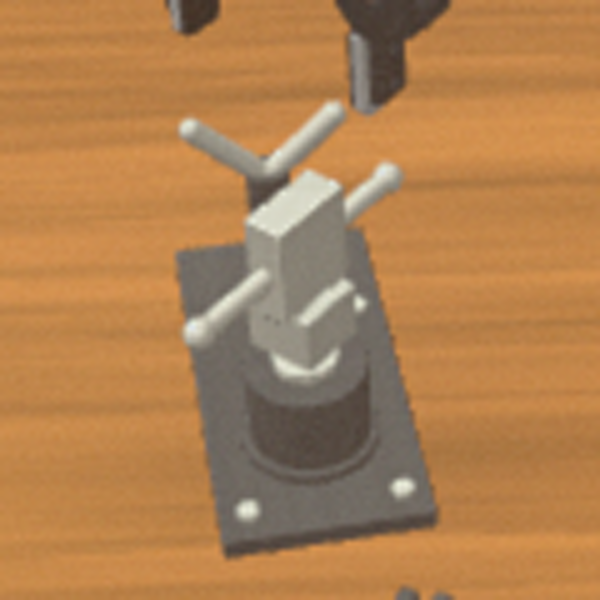

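```bash
python3 -c "
from h import *
print(job_done())"
```

```text
the job is handed in; nothing more can be done
None
```

The tap is run down to its collar. The wrench is on it, released and upright, with the arm clear. I handed the job in after about 36 s of the 72 s allowed; `job_done` gives no verdict.

- **First bite:** I seated the wrench without contact force and turned until it bound springily at about 148° of wrench turn (0.21 N m). I then backed off about 90°.
- **Second bite:** The first chip was broken and the tap went on past it. It bound again at about 240° (0.21 N m), which matches the stated spacing of 1.6 rad. I backed off about 90° and re-gripped the hub with the hand turned half a turn to stay within the last joint's range.
- **Run down:** The second chip was also broken. At about 312° the tap met a sharp stop, reading 0.30 N m. That is a little over the 0.25 N m stop mark but below the 0.5 N m that breaks the tap. I backed off, touched it again lightly (0.20 N m), then unloaded and let go.

**Last checks:**
- **Depth:** Working back from a stop at 5.4 rad, the chips lie at about 2.55 and 4.15 rad, both inside the stated ranges. The joint angle itself can't be read, so depth rests on this and the stop felt.
- **Wrench:** The wrist and scene pictures show it upright on the tap, with the collar visible directly below the socket.
- **Bystanders:** The tin and paddle were found within about 4 mm of where they started. The network's top result for "jacks" in the scene picture was wrong, landing on the wrench. The wrist view shows the jacks lying clear of the rest, but I did not measure their position at the end.

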